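Check the jar caps, pack the jars, shut the toolbox

TASK

Put all the blue-capped jars away in the toolbox. Some of their caps are loose, which shows only when you tug at them: screw every loose cap fully home before its jar goes in, and stand the jars upright on the floor of the bay. Then push the lid shut until its catch snaps in, and leave the other tools and containers where they are.

Things in the scene. Friction and masses are not known exactly. Their poses are not given: they have to be found in the camera images.
- toolbox: Grey plastic toolbox, fixed to the shelf: 180 mm wide (its x), 330 mm long (its y), rim 130 mm above the shelf, lid standing open. Origin: centre of its underside; z up. -x is its front, with the drawer (stays shut, not needed) and the snap catch in the middle, 7 mm below the rim; +x is the hinge side. Above the drawer it is one open bay.
- bay (a point): Centre of the bay's floor, 65 mm above the shelf, axes as the toolbox. The bay measures 168 (x) by 318 mm (y) inside, walls 6 mm thick. A jar standing in it shows its cap over the rim (top 150 mm above the shelf) and fits under the shut lid.
- lid (a joint): Angle of the toolbox lid, rad: 0 = shut and caught, 1.57 = upright, to 2.2 = leaning back. The stiff hinge (0.36 N m) holds it at any angle. In the last 0.06 rad the yellow tongue on its front edge rides over the sprung catch bar: press the front edge down with about 10 N and the lid snaps to 0; merely laid on the catch it stays near 0.06.
- lid_hinge (a point): Middle of the lid's hinge axis, on the toolbox's +x rim: (90, 0, 130) mm in the toolbox frame; the axis runs along the toolbox's y. Its own frame turns with the lid.
- lid_edge (a point): Middle of the top of the lid's free front edge, 183 mm from the hinge axis. The lid is a shallow tray 35 mm deep in all (its outer face 35 mm off the hinge axis) and 336 mm long; shut, its top is 165 mm above the shelf.
- jar1: Clear straight-sided plastic jar of fixings with a blue ribbed screw cap, 85 mm high in all, 0.3 to 0.5 kg. Body 52 mm in diameter; cap 56 mm in diameter, 18 mm high, from 67 to 85 mm above the origin. Origin: centre of the jar's underside; z up through the cap. May be absent.
- cap1 (a joint): Turn of the cap on jar1, rad; falls as it is screwed clockwise (from above) until it stops, fully home. The stop lies at another, unmarked value on each jar (-1.3 to 0), so the number does not tell a loose cap. A home cap does not give: pull it up and the jar comes at once. A loose one is 0.6 to 1.2 rad from home, looks the same, but lifts 2 to 4 mm before the jar follows.
- cap2 (a joint): Turn of the cap on jar2, as for cap1, with a stop of its own. All caps turn with about 0.02 N m; a jar standing on the shelf keeps still while its cap turns, and turns along only once the cap is home.
- jar2: Another jar like jar1 (same sizes, other contents). May be absent.
- jar3: Another jar like jar1 (same sizes, other contents). May be absent.
- cap3 (a joint): Turn of the cap on jar3, as for cap1, with a stop of its own.
- jar4: Another jar like jar1 (same sizes, other contents). May be absent.
- cap4 (a joint): Turn of the cap on jar4, as for cap1, with a stop of its own.
- jar5: Another jar like jar1 (same sizes, other contents). May be absent.
- cap5 (a joint): Turn of the cap on jar5, as for cap1, with a stop of its own.
- screwdriver: Yellow-handled screwdriver, 200 mm long, 26 mm thick, lying. Origin: middle of its length, on the shelf. To be left where it is.
- pliers: Steel pliers with red grips, 170 mm long, lying. Origin near the pivot, on the shelf. To be left where it is.
- spirit_level: Aluminium spirit level, 300 x 22 x 48 mm, standing on its edge. Origin: centre of its underside, x along it. To be left where it is.
- mallet: Small wooden mallet lying crosswise near the shelf's front edge, 270 mm long, head 58 mm thick and 105 mm wide. Origin on the shelf under its middle. To be left where it is.
- tape_measure: Yellow and black tape measure, 68 x 36 x 64 mm, standing. Origin: centre of its underside. To be left where it is.
- nail_tin: Round tin, 74 mm in diameter, 62 mm high, without a screw cap. Origin: centre of its underside. To be left where it is.
- glue_bottle: White glue bottle with a pointed nozzle, 60 mm in diameter, 180 mm high, not one of the jars. Origin: centre of its underside. To be left where it is.

How it is judged:
By the outcome, as a careful person would: the job done as asked, in the order asked, and still so for the second after the job is handed in, with the robot touching nothing.
Of jar1, jar2, jar3, jar4, jar5 only 4 to 5 are there at a start; the rules pass over those that are not, and their reading is None.
At some moment in a run one of jar1, jar2, jar3, jar4, jar5 may be knocked a few centimetres aside while the robot is not near it.
It also fails if it takes over 210 s, if anything falls off the work surface, if the arm or the gripper's body presses on something with over 40 N, if the wrist force passes 120 N, or if a joint passes its speed limit or range.

ROBOT

A 6-joint arm with a two-finger parallel gripper is mounted at the origin on the work surface. World frame = base frame: x ahead of the robot, y to its left, z up, the work surface at z = 0. Lengths are in mm, angles in rad, forces in N, time in s.
With the tool pointing down it reaches from about 300 to 775 mm from the base axis. Payload 14.6 kg.
Tool frame: the origin (TCP) lies midway between the tips of the shut fingers; the grasp point (between the pads) lies 19 mm behind it; y points along the fingers, z is the direction in which the jaws open and shut, and the axes are right-handed (so a half turn about y gives the same grasp; the last joint's range is limited). The gripper opens to 94 mm and grips with 3 to 60 N. Pads are 16 mm wide; open, the fingers measure 119 mm over their backs; the gripper's body (75 mm by 177 mm) begins 78 mm behind the grasp point.
Start: joints at [1.22, 0.3, 1.521, -0, 1.321, -0.067], TCP at [154.001, 527.989, 179.846] pointing down, gripper open.
Joint ranges: [-3.03, 3.03], [-0.79, 2.21], [0.23, 2.52], [-1.04, 4.18], [0, 3.07], [-2.55, 2.55]. Speed limits (rad/s): [2.22, 2.22, 2.57, 3.14, 3.14, 3.14].

INTERFACE

Orientations are given as [roll, pitch, yaw] about the fixed x, y, z axes, in that order (R = Rz(yaw) Ry(pitch) Rx(roll)).
In Python, from cell import manip gives the robot as it stands.
- The arm moves only by the tool play_rows, never from a script. Its argument "series" is a list of rows, each a list of 3 entries, a list of its own where there are three numbers: the shift along the tool's x, y, z in m, then the turn about the tool's y in rad, then the closure, from 0 (fully open) to 1 (shut). In form: [[[dx, dy, dz], twist, grip], ...]. A call has 1 to 20 rows; each row is the pose to reach, as a shift and turn from the pose measured when the call began, along the tool's axes at that moment; what a row does not reach only later rows make up. A row lasts 1/10 s, in which the tool goes at most 50 mm and 8.59 degrees, less where a joint would pass 70% of its speed; a pose out of reach is approached as far as the arm can. A call with a gripper value outside its range is refused whole. The fingers move at their own pace and stop on an object; "squeeze" is the grip in N (left out, the last holds). Time passes only in rows, so rows that repeat a pose let the fingers close. It gives the time, the measured TCP pose, the force and the opening at its end, in the units of the state.
- manip.read_state(): the state, without advancing time (a new reading comes with each control period).
- manip.camera(name): name is "side" or "top" or "wrist"; returns the picture (420x560x3 uint8, red, green, blue); there is no depth.
- manip.camera_params(name): a dict with "K" (3x3 intrinsics, pixels), "rvec" (rotation vector, rad) and "tvec" (3), from world to camera coordinates, as OpenCV has them. Camera axes: x right, y down, z forward; pixel columns grow to the right and rows downward; lengths in mm; the calibration is good to about 2 mm. A picture is of the moment at which its call begins: read the wrist's pose just before it. camera_params takes no time and is no camera call; for the wrist camera it gives the pose at the moment of the call.
- manip.sign_off(): hands the job in, once; it reports no verdict.
The state is a dict: "clock": time; "joints": joint angles; "qd": joint speeds; "effort": joint torques, N m; "eef_pos": TCP position; "eef_rot": TCP orientation; "wrist_force": force on the tool from outside, world axes, zero at the start; "moment": the same for the moment, N m; "finger_gap": finger opening in mm.
Only numpy, scipy, OpenCV 4.12 (cv2) and the standard library are available. Lean on these libraries where they do the work, as an engineer would, in place of code of your own. Each camera call takes 0.05 s, during which the arm holds its last target. There are 200 camera calls.

## Working session

There is one attempt and no reset: what is moved stays moved. The work goes in short steps, Python scripts to look and compute and a tool call to move; the robot and the scene stay as the last step left them, time stands still between calls to the robot, and variables do not carry over. Pictures are saved under pics/ and viewed, about 12 in all and at most 16, crops included, and the job is handed in when it is done.

Besides the shell and the picture viewer there is one more tool, called by a JSON object that holds its "api" and its "payload". play_rows: Moves the arm, as the interface text tells. Its arguments: {"type":"object","properties":{"series":{"type":"array","items":{"type":"array"}},"squeeze":{"type":"number"}},"required":["series"]}

```bash
mkdir -p pics; ls
python3 - <<'E'
from cell import manip
import cv2,numpy as np
s=manip.read_state();print(s)
a=manip.camera("top");b=manip.camera("side")
cv2.imwrite("pics/top0.png",a[:,:,::-1]);cv2.imwrite("pics/side0.png",b[:,:,::-1])
for n in("top","side","wrist"):print(n,manip.camera_params(n))
E
```

```text
pics
{'clock': 0.0, 'joints': array([ 1.22038768e+00,  3.00483716e-01,  1.52157691e+00,  3.63064761e-05,
        1.32071170e+00, -6.65626852e-02]), 'qd': array([ 4.00840215e-04, -2.59609313e-04, -1.53945875e-03,  9.22153858e-04,
        7.51942667e-04, -6.19786966e-05]), 'effort': array([ 1.56053084e-03, -5.31818104e+01, -3.52732229e+01,  7.08701368e-02,
        2.45766516e-02, -1.33669610e-04]), 'eef_pos': array([153.89923721, 527.72290589, 179.28119634]), 'eef_rot': array([-1.57197105e+00,  1.13553034e-04, -2.83855030e-01]), 'wrist_force': array([-0.45055327, -0.28843298,  0.52444807]), 'moment': array([-0.01751936, -0.02094782, -0.00580119]), 'finger_gap': 94.01766076513591}
top {'K': array([[412.68660399,   0.        , 280.10132962],
       [  0.        , 412.68660399, 213.36358046],
       [  0.        ,   0.        ,   1.        ]]), 'rvec': array([ 2.16261271, -2.20305477,  0.09062814]), 'tvec': array([-6.08364366e-01,  5.63290286e+02,  1.29423865e+03])}
side {'K': array([[402.32750897,   0.        , 276.49085619],
       [  0.        , 402.32750897, 207.97990754],
       [  0.        ,   0.        ,   1.        ]]), 'rvec': array([ 0.19987981, -2.89314124,  1.10385591]), 'tvec': array([ 539.07717897,  124.10328661, 1140.6777008 ])}
wrist {'K': array([[312.50293569,   0.        , 280.49675098],
       [  0.        , 312.50293569, 206.79140442],
       [  0.        ,   0.        ,   1.        ]]), 'rvec': array([-2.33908857, -1.75549685, -0.22886027]), 'tvec': array([-548.95631063,  -27.81383005,  389.82361381])}
```

View pics/top0.png

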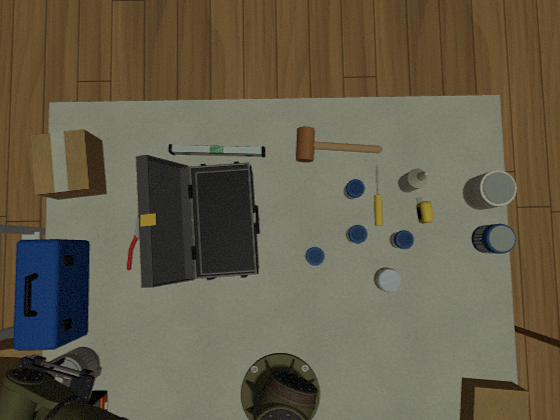

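View pics/side0.png

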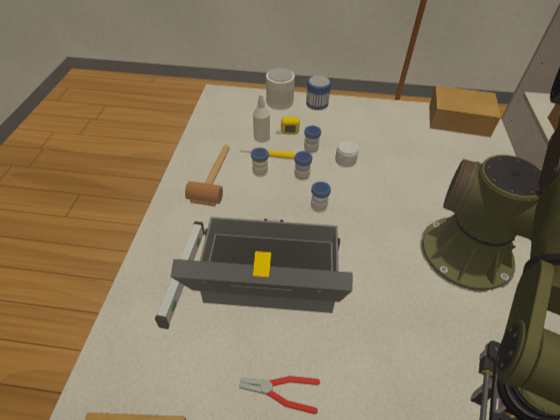

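Top view: four blue caps near (355,188), (357,234), (402,240) and (315,256). The blue can at (493,238) is not a jar. The toolbox faces right (world −y), with its lid leaning left. Side view confirms four jars and the pliers behind the box. No fifth jar is visible.

```bash
cat > h.py <<'E'
from cell import manip
import cv2,numpy as np
def ray(n,uv,P=None):
    P=P or manip.camera_params(n);R=cv2.Rodrigues(P["rvec"])[0];t=P["tvec"]
    d=R.T@np.linalg.inv(P["K"])@np.array([uv[0],uv[1],1.]);return -R.T@t,d
def onz(n,uv,z,P=None):
    c,d=ray(n,uv,P);return (c+d*(z-c[2])/d[2])[:2]
def caps(img,amin=60):
    h=cv2.cvtColor(img,cv2.COLOR_RGB2HSV)
    m=cv2.inRange(h,(100,90,30),(125,255,255));m=cv2.morphologyEx(m,cv2.MORPH_OPEN,np.ones((3,3)))
    k,l,s,c=cv2.connectedComponentsWithStats(m)
    return [(c[i],s[i]) for i in range(1,k) if s[i][4]>amin]
def both(a2,b2,na="top",nb="side"):
    c1,d1=ray(na,a2);c2,d2=ray(nb,b2)
    s=np.linalg.lstsq(np.c_[d1,-d2],c2-c1,rcond=None)[0]
    p,q=c1+s[0]*d1,c2+s[1]*d2;return (p+q)/2,np.linalg.norm(p-q)
def jars():
    img=manip.camera("top");out=[]
    for c,s in caps(img):
        if s[4]<900: out.append(onz("top",(s[0]+s[2]/2-.5,s[1]+s[3]/2-.5),80))
    return out
def st():
    s=manip.read_state();print("t%.1f"%s["clock"],"pos",s["eef_pos"].round(1),"rot",s["eef_rot"].round(3),"F",s["wrist_force"].round(1),"M",s["moment"].round(3),"gap %.1f"%s["finger_gap"],"q",s["joints"].round(2));return s
def to(x,y,z=None,yaw=None):
    "shift in tool axes (m) and twist to go there, tool down"
    s=manip.read_state();R=cv2.Rodrigues(np.eye(3))[0]
    r,p,w=s["eef_rot"];from scipy.spatial.transform import Rotation as Ro
    M=Ro.from_euler("xyz",s["eef_rot"]).as_matrix();e=s["eef_pos"]
    d=M.T@(np.array([x,y,e[2] if z is None else z])-e)/1000
    print("shift",d.round(4),"twist",None if yaw is None else round(w-yaw,3))
E
python3 - <<'E'
from h import *
import cv2
a=cv2.imread("pics/top0.png")[:,:,::-1].copy();b=cv2.imread("pics/side0.png")[:,:,::-1].copy()
for n,i in(("top",a),("side",b)):
  for c,s in caps(i):print(n,c.round(1),s,onz(n,(s[0]+s[2]/2-.5,s[1]+s[3]/2-.5),80).round(1))
# toolbox rim outer corners in top
for uv in((192,166),(252,163),(258,274),(197,279)):print(uv,onz("top",uv,130).round(0))
print("lid edge", both((149,220),(262,265)))
for uv in((138,155),(144,287)): print(onz("top",uv,300))
E
```

```text
top [354.7 187.8] [346 179  18  18 254] [ 634.  -240.4]
top [357.3 233.6] [349 225  18  18 258] [ 492.9 -244.9]
top [403.6 239.3] [395 231  18  18 264] [ 472.1 -384.1]
top [ 50.8 292.9] [  13  239   76  111 7225] [328.8 682. ]
top [314.6 255.6] [306 247  18  18 256] [ 428.8 -112.5]
(192, 166) [700. 247.]
(252, 163) [706.  70.]
(258, 274) [380.  57.]
(197, 279) [369. 233.]
lid edge (array([530.85304354, 320.34114105, 297.31500018]), np.float64(0.2588442475640029))
[696.56077947 348.46754734]
[364.42033941 330.79332782]
```

Run:
```python
import cv2
a=cv2.imread("pics/top0.png")[140:300,120:320];cv2.imwrite("pics/boxcrop.png",cv2.resize(a,None,fx=3.7,fy=3.7,interpolation=cv2.INTER_CUBIC))
```

```text
(no output)
```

View pics/boxcrop.png

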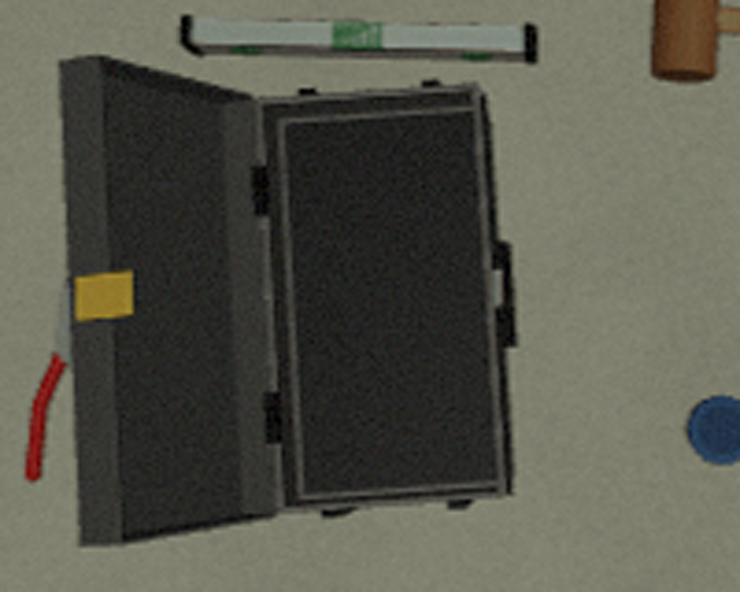

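Crop: the rim corners agree with a box centred at about (539,152), with its long axis along (1,0.041). The lid's yellow tab, crop (105,296), is at z≈297, so the lid leans back at about 2.0 rad. I'll go to the nearest jar first.

Run:
```python
from h import *
to(428.8,-112.5,180,-1.227)
```

```text
shift [ 4.432e-01 -1.000e-04 -5.377e-01] twist 0.943
```

{"api": "play_rows", "payload": {"series": [[[0.443,0,-0.538],0.943,0],[[0.443,0,-0.538],0.943,0],[[0.443,0,-0.538],0.943,0],[[0.443,0,-0.538],0.943,0],[[0.443,0,-0.538],0.943,0],[[0.443,0,-0.538],0.943,0],[[0.443,0,-0.538],0.943,0],[[0.443,0,-0.538],0.943,0],[[0.443,0,-0.538],0.943,0],[[0.443,0,-0.538],0.943,0],[[0.443,0,-0.538],0.943,0],[[0.443,0,-0.538],0.943,0],[[0.443,0,-0.538],0.943,0],[[0.443,0,-0.538],0.943,0],[[0.443,0,-0.538],0.943,0],[[0.443,0,-0.538],0.943,0],[[0.443,0,-0.538],0.943,0],[[0.443,0,-0.538],0.943,0],[[0.443,0,-0.538],0.943,0],[[0.443,0,-0.538],0.943,0]], "squeeze": 20}}

```text
clock: 2.1
eef_pos: [428.6, -112.2, 180.1]
eef_rot: [-1.571, -0.001, -1.226]
wrist_force: [0.3, 0.5, 0.0]
finger_gap: 94.0
```

Run:
```python
from h import *
st()
P=manip.camera_params("wrist");w=manip.camera("wrist");cv2.imwrite("pics/w1.png",w[:,:,::-1])
for c,s in caps(w,300):print(c.round(),s,onz("wrist",(s[0]+s[2]/2-.5,s[1]+s[3]/2-.5),85,P).round(1))
print(jars())
```

```text
t2.1 pos [ 428.6 -112.2  180.1] rot [-1.571e+00 -1.000e-03 -1.226e+00] F [0.3 0.5 0. ] M [-0.042  0.05  -0.017] gap 94.0 q [-0.34  0.06  1.81 -0.    1.28 -0.68]
[279. 200.] [ 251  173   56   55 2438] [ 426.8 -112.1]
[293. 308.] [272 300  43  14 452] [ 481.6 -218.5]
[400. 365.] [ 381  348   41   35 1002] [ 624.5 -247.7]
[array([ 633.96905539, -240.39292611]), array([ 492.8879652 , -244.87786418]), array([ 472.09009606, -384.0541704 ])]
```

{"api": "play_rows", "payload": {"series": [[[0,0.05,-0.001],0,0],[[0,0.1,-0.001],0,0],[[0,0.123,-0.001],0,0],[[0,0.123,-0.001],0,0],[[0,0.123,-0.001],0,1],[[0,0.123,-0.001],0,1],[[0,0.123,-0.001],0,1],[[0,0.123,-0.001],0,1],[[0,0.123,-0.001],0,1],[[0,0.123,-0.001],0,1],[[0,0.123,-0.001],0,1],[[0,0.123,-0.001],0,1]], "squeeze": 25}}

```text
clock: 3.4
eef_pos: [427.7, -113.1, 57.3]
eef_rot: [-1.571, -0.001, -1.226]
wrist_force: [-2.3, -1.1, 5.8]
finger_gap: 54.6
```

Run:
```python
from h import *
st()
```

```text
t3.4 pos [ 427.7 -113.1   57.3] rot [-1.571e+00 -1.000e-03 -1.226e+00] F [-2.3 -1.1  5.8] M [-0.202  0.459  0.057] gap 54.6 q [-0.34  0.22  1.94 -0.    0.98 -0.68]
```

{"api": "play_rows", "payload": {"series": [[[0,0,0],0.15,1],[[0,0,0],0.3,1],[[0,0,0],0.45,1],[[0,0,0],0.6,1],[[0,0,0],0.75,1],[[0,0,0],0.9,1],[[0,0,0],1.05,1],[[0,0,0],1.2,1],[[0,0,0],1.35,1],[[0,0,0],1.35,1],[[0,0,0],1.35,1]]}}

```text
clock: 4.5
eef_pos: [427.8, -113.1, 57.3]
eef_rot: [-1.569, -0.0, -2.572]
wrist_force: [0.1, -0.7, 0.6]
finger_gap: 54.2
```

Run:
```python
from h import *
st()
```

```text
t4.5 pos [ 427.8 -113.1   57.3] rot [-1.569 -0.    -2.572] F [ 0.1 -0.7  0.6] M [-0.352 -0.054 -0.008] gap 54.2 q [-0.34  0.22  1.94 -0.    0.98  0.66]
```

{"api": "play_rows", "payload": {"series": [[[0,-0.0005,0],0,1],[[0,-0.001,0],0,1],[[0,-0.0015,0],0,1],[[0,-0.0015,0],0,1]]}}

```text
clock: 4.9
eef_pos: [427.5, -113.0, 58.6]
eef_rot: [-1.57, -0.001, -2.571]
wrist_force: [0.2, -0.8, -3.3]
finger_gap: 53.9
```

Run:
```python
from h import *
st()
```

```text
t4.9 pos [ 427.5 -113.    58.6] rot [-1.570e+00 -1.000e-03 -2.571e+00] F [ 0.2 -0.8 -3.3] M [-0.065  0.052 -0.016] gap 53.9 q [-0.34  0.21  1.94 -0.    0.99  0.66]
```

Cap home (the jar follows within about 1 mm, 3.3 N). Carry it to the bay.

Run:
```python
from h import *
to(440.4,112.9,217,-1.53)
```

```text
shift [-0.1327 -0.1587 -0.183 ] twist -1.041
```

{"api": "play_rows", "payload": {"series": [[[0,-0.03,0],0,1],[[0,-0.07,0],0,1],[[0,-0.11,0],0,1],[[0,-0.159,0],0,1],[[-0.02,-0.159,-0.03],-0.15,1],[[-0.043,-0.159,-0.06],-0.3,1],[[-0.065,-0.159,-0.09],-0.45,1],[[-0.087,-0.159,-0.12],-0.6,1],[[-0.11,-0.159,-0.15],-0.75,1],[[-0.133,-0.159,-0.183],-0.9,1],[[-0.133,-0.159,-0.183],-1.041,1],[[-0.133,-0.159,-0.183],-1.041,1],[[-0.133,-0.159,-0.183],-1.041,1],[[-0.133,-0.159,-0.183],-1.041,1]]}}

```text
clock: 6.3
eef_pos: [440.7, 112.4, 217.5]
eef_rot: [-1.571, -0.001, -1.534]
wrist_force: [-0.4, -0.6, -0.2]
finger_gap: 0.4
```

Run:
```python
from h import *
st();to(440.4,112.9,124,-1.53)
w=manip.camera("wrist");a=manip.camera("side");cv2.imwrite("pics/ws2.png",np.hstack([cv2.resize(w,(400,300)),cv2.resize(a,(400,300))])[:,:,::-1])
```

```text
t6.3 pos [440.7 112.4 217.5] rot [-1.571e+00 -1.000e-03 -1.534e+00] F [-0.4 -0.6 -0.2] M [-0.107  0.084 -0.036] gap 0.4 q [ 0.17  0.06  1.72 -0.    1.37  0.13]
shift [-0.0006  0.0935 -0.0003] twist -0.004
```

View pics/ws2.png

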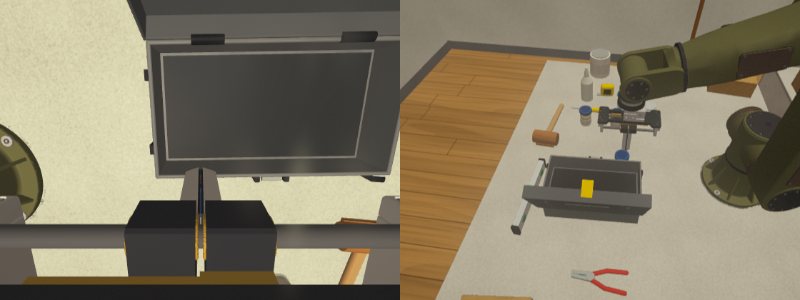

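The jar slipped out (gap 0.4, fingers empty). A blue cap still shows near the box front. I'll find where it is and whether it stands.

Run:
```python
from h import *
a=manip.camera("top");b=manip.camera("side")
for n,i in(("top",a),("side",b)):
  for c,s in caps(i,20):
    if s[4]<900: print(n,c.round(1),s,onz(n,(s[0]+s[2]/2-.5,s[1]+s[3]/2-.5),80).round(1))
cv2.imwrite("pics/s3.png",cv2.resize(b[120:260,200:400],None,fx=3,fy=3)[:,:,::-1])
cv2.imwrite("pics/t3.png",a[:,:,::-1])
```

```text
top [354.8 187.8] [346 179  18  18 257] [ 634.  -240.4]
top [357.3 233.6] [349 225  18  18 257] [ 492.9 -244.9]
top [488.6 230.8] [486 226   7  11  36] [ 493.1 -645.7]
top [403.7 239.2] [395 231  18  18 262] [ 472.1 -384.1]
top [488.9 245.7] [485 239  10  13  53] [ 450.6 -644.7]
top [276.2 250.5] [268 242  17  18 244] [446.1   3.7]
side [311.1 216.5] [302 210  19  13 207] [448.1  -1.2]
```

View pics/s3.png

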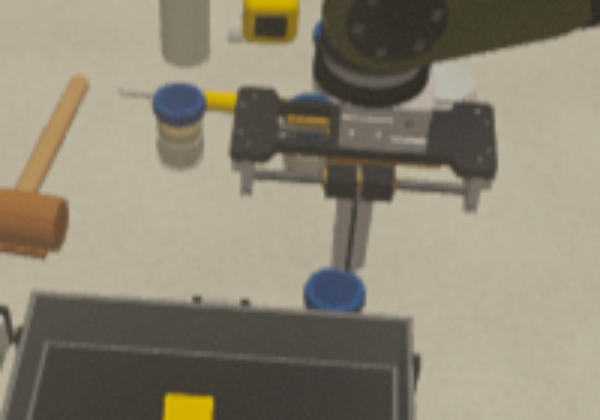

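The jar still stands upright, at about (446,3) in front of the box. I'll regrip with more force, screw again (the slip may have turned the cap) and lift gently.

Run:
```python
from h import *
to(446.5,2.8,180,-0.87)
```

```text
shift [0.11   0.0375 0.0015] twist -0.662
```

{"api": "play_rows", "payload": {"series": [[[0.03,0,0.0015],-0.13,0],[[0.06,0,0.0015],-0.26,0],[[0.09,0,0.0015],-0.4,0],[[0.11,0,0.0015],-0.53,0],[[0.11,0.0375,0.0015],-0.662,0],[[0.11,0.0375,0.0015],-0.662,0],[[0.11,0.0375,0.0015],-0.662,0]]}}

```text
clock: 7.2
eef_pos: [446.4, 2.8, 180.6]
eef_rot: [-1.572, -0.0, -0.874]
wrist_force: [0.5, -0.1, 0.0]
finger_gap: 53.0
```

Run:
```python
from h import *
st()
P=manip.camera_params("wrist");w=manip.camera("wrist");cv2.imwrite("pics/w4.png",w[:,:,::-1])
for c,s in caps(w,300):print(c.round(),s,onz("wrist",(s[0]+s[2]/2-.5,s[1]+s[3]/2-.5),83,P).round(1))
```

```text
t7.2 pos [446.4   2.8 180.6] rot [-1.572 -0.    -0.874] F [ 0.5 -0.1  0. ] M [ 0.004 -0.023 -0.012] gap 53.0 q [-0.08  0.07  1.8  -0.    1.28 -0.77]
[281. 200.] [ 253  173   56   55 2430] [446.2   2.8]
```

View pics/w4.png

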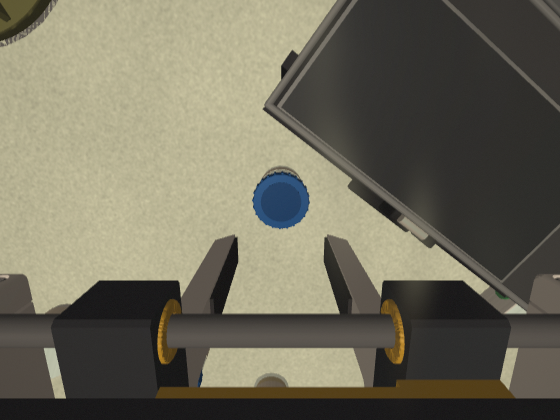

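Wrist view: cap centred at (281,200) and upright, agreeing with the estimate. The fingers move slowly, so I'll let them open fully before descending.

{"api": "play_rows", "payload": {"series": [[[0,0,0],0,0],[[0,0,0],0,0],[[0,0,0],0,0],[[0,0,0],0,0],[[0,0,0],0,0],[[0,0.04,0],0,0],[[0,0.08,0],0,0],[[0,0.11,0],0,0],[[0,0.125,0],0,0],[[0,0.125,0],0,1],[[0,0.125,0],0,1],[[0,0.125,0],0,1],[[0,0.125,0],0,1],[[0,0.125,0],0,1],[[0,0.125,0],0,1],[[0,0.125,0],0,1],[[0,0.125,0],0,1],[[0,0.125,0],0,1],[[0,0.125,0],0,1]], "squeeze": 50}}

```text
clock: 9.15
eef_pos: [447.1, 2.7, 56.7]
eef_rot: [-1.571, -0.002, -0.874]
wrist_force: [-0.8, -1.7, 6.3]
finger_gap: 53.9
```

{"api": "play_rows", "payload": {"series": [[[0,0,0],0,1],[[0,0,0],0,1],[[0,0,0],0,1],[[0,0,0],0,1]]}}

```text
clock: 9.55
eef_pos: [447.2, 2.7, 56.7]
eef_rot: [-1.571, -0.002, -0.874]
wrist_force: [-1.0, -0.7, 2.7]
finger_gap: 53.7
```

{"api": "play_rows", "payload": {"series": [[[0,0,0],0.1,1],[[0,0,0],0.22,1],[[0,0,0],0.35,1],[[0,0,0],0.48,1],[[0,0,0],0.61,1],[[0,0,0],0.74,1],[[0,0,0],0.87,1],[[0,0,0],1.0,1],[[0,0,0],1.13,1],[[0,0,0],1.25,1],[[0,0,0],1.33,1],[[0,0,0],1.33,1],[[0,0,0],1.33,1]]}}

```text
clock: 10.85
eef_pos: [447.2, 2.7, 56.7]
eef_rot: [-1.569, -0.0, -2.201]
wrist_force: [0.9, -0.4, -0.9]
finger_gap: 53.6
```

{"api": "play_rows", "payload": {"series": [[[0,-0.0005,0],0,1],[[0,-0.001,0],0,1],[[0,-0.0015,0],0,1],[[0,-0.0015,0],0,1]]}}

```text
clock: 11.25
eef_pos: [446.9, 2.7, 58.0]
eef_rot: [-1.57, -0.001, -2.201]
wrist_force: [0.2, -0.1, -4.3]
finger_gap: 53.5
```

{"api": "play_rows", "payload": {"series": [[[0,-0.002,0],0,1],[[0,-0.004,0],0,1],[[0,-0.007,0],0,1],[[0,-0.01,0],0,1],[[0,-0.015,0],0,1],[[0,-0.015,0],0,1],[[0,-0.015,0],0,1]]}}

```text
clock: 11.95
eef_pos: [447.0, 2.8, 73.1]
eef_rot: [-1.569, -0.0, -2.201]
wrist_force: [-0.0, 0.6, -3.6]
finger_gap: 53.7
```

Run:
```python
from h import *
st()
P=manip.camera_params("wrist");w=manip.camera("wrist")
b=manip.camera("side")
cv2.imwrite("pics/ws5.png",np.hstack([w,cv2.resize(b[150:255,270:340],(280,420))])[:,:,::-1])
```

```text
t11.9 pos [447.    2.8  73.1] rot [-1.569 -0.    -2.201] F [-0.   0.6 -3.6] M [-0.042  0.171 -0.038] gap 53.7 q [-0.08  0.2   1.92 -0.    1.02  0.56]
```

View pics/ws5.png

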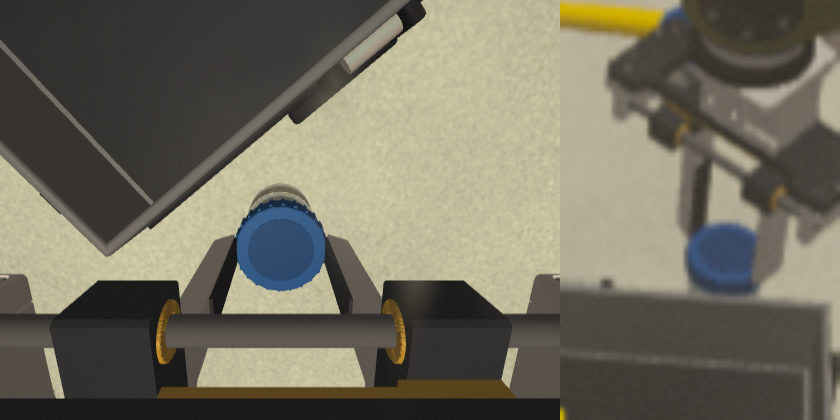

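Held firmly: the jar hangs from the cap with a 3.6 N load and the gap is steady. Carry on gently.

Run:
```python
from h import *
to(440.4,112.9,222,-1.53)
```

```text
shift [-0.0851 -0.1493 -0.0699] twist -0.671
```

{"api": "play_rows", "payload": {"series": [[[0,-0.005,0],0,1],[[0,-0.015,0],0,1],[[0,-0.035,0],0,1],[[0,-0.06,0],0,1],[[0,-0.085,0],0,1],[[0,-0.11,0],0,1],[[0,-0.13,0],0,1],[[0,-0.144,0],0,1],[[0,-0.149,0],0,1],[[-0.006,-0.149,-0.005],-0.05,1],[[-0.017,-0.149,-0.014],-0.12,1],[[-0.03,-0.149,-0.025],-0.22,1],[[-0.045,-0.149,-0.037],-0.33,1],[[-0.06,-0.149,-0.049],-0.44,1],[[-0.073,-0.149,-0.06],-0.55,1],[[-0.081,-0.149,-0.067],-0.63,1],[[-0.085,-0.149,-0.07],-0.671,1],[[-0.085,-0.149,-0.07],-0.671,1],[[-0.085,-0.149,-0.07],-0.671,1]]}}

```text
clock: 13.95
eef_pos: [440.1, 112.7, 221.6]
eef_rot: [-1.571, -0.001, -1.531]
wrist_force: [0.1, 0.4, -4.1]
finger_gap: 53.4
```

Run:
```python
from h import *
st();to(440.4,112.9,121.7,-1.53)
```

```text
t13.9 pos [440.1 112.7 221.6] rot [-1.571e+00 -1.000e-03 -1.531e+00] F [ 0.1  0.4 -4.1] M [-0.151  0.045  0.014] gap 53.4 q [ 0.17  0.05  1.71 -0.    1.38  0.13]
shift [-0.0003  0.0999  0.0003] twist -0.001
```

{"api": "play_rows", "payload": {"series": [[[0,0.008,0],0,1],[[0,0.025,0],0,1],[[0,0.045,0],0,1],[[0,0.065,0],0,1],[[0,0.082,0],0,1],[[0,0.092,0],0,1],[[0,0.095,0],0,1],[[0,0.097,0],0,1],[[0,0.098,0],0,1],[[0,0.099,0],0,1],[[0,0.0995,0],0,1],[[0,0.0995,0],0,1]]}}

```text
clock: 15.15
eef_pos: [440.3, 112.6, 122.4]
eef_rot: [-1.57, -0.001, -1.531]
wrist_force: [-1.1, 0.2, -2.7]
finger_gap: 53.5
```

{"api": "play_rows", "payload": {"series": [[[0,0.0007,0],0,1],[[0,0.0007,0],0,0.2],[[0,0.0007,0],0,0.2],[[0,0.0007,0],0,0.2],[[0,0.0007,0],0,0.2],[[0,0.0007,0],0,0.2],[[0,-0.02,0],0,0.2],[[0,-0.05,0],0,0.2],[[0,-0.09,0],0,0.2],[[0,-0.09,0],0,0.2]]}}

```text
clock: 16.15
eef_pos: [442.0, 113.0, 217.0]
eef_rot: [-1.563, -0.0, -1.531]
wrist_force: [0.4, -0.2, -0.0]
finger_gap: 75.2
```

Run:
```python
from h import *
st()
for j in jars(): print(j.round(1))
to(492.9,-244.9,213,-1.1)
P=manip.camera_params("wrist");w=manip.camera("wrist")
for c,s in caps(w,300):print(c.round(),s,onz("wrist",(s[0]+s[2]/2-.5,s[1]+s[3]/2-.5),148,P).round(1))
```

```text
t16.1 pos [442. 113. 217.] rot [-1.563 -0.    -1.531] F [ 0.4 -0.2 -0. ] M [-0.11   0.017 -0.011] gap 75.2 q [ 0.17  0.05  1.72 -0.    1.36  0.13]
[ 634.  -240.4]
[ 492.9 -244.9]
[ 472.1 -384.1]
shift [0.3595 0.0017 0.0374] twist -0.431
[278. 208.] [ 248  177   62   63 3063] [440.4 113.4]
```

Jar 1 stands in the bay at (440,113). Next jar is at (493,−245).

{"api": "play_rows", "payload": {"series": [[[0.03,0,0.004],0,0],[[0.075,0,0.01],0,0],[[0.12,0,0.015],0,0],[[0.165,0,0.02],0,0],[[0.21,0,0.025],0,0],[[0.255,0,0.03],0,0],[[0.3,0,0.035],0,0],[[0.34,0,0.037],0,0],[[0.359,0.02,0.037],0,0],[[0.359,0.037,0.037],0,0],[[0.359,0.037,0.037],0,0],[[0.359,0.037,0.037],0,0]]}}

```text
clock: 17.45
eef_pos: [491.5, -244.2, 175.5]
eef_rot: [-1.57, -0.0, -1.531]
wrist_force: [0.0, 0.5, 0.6]
finger_gap: 94.0
```

Run:
```python
from h import *
st()
P=manip.camera_params("wrist");w=manip.camera("wrist")
for c,s in caps(w,300):print(c.round(),s,onz("wrist",(s[0]+s[2]/2-.5,s[1]+s[3]/2-.5),83,P).round(1))
c,s=max(caps(w,300),key=lambda k:k[1][4]);p=onz("wrist",(s[0]+s[2]/2-.5,s[1]+s[3]/2-.5),83,P);to(*p,56.5)
```

```text
t17.4 pos [ 491.5 -244.2  175.5] rot [-1.57  -0.    -1.531] F [0.  0.5 0.6] M [-0.061  0.027 -0.043] gap 94.0 q [-0.53  0.3   1.53  0.    1.31 -0.57]
[281. 202.] [ 253  174   57   56 2504] [ 492.8 -244.1]
[443. 206.] [430 183  23  48 525] [ 650.1 -242.8]
[401. 205.] [391 185  23  45 617] [ 611.8 -244.8]
[258. 307.] [236 298  46  16 567] [ 473.4 -359.8]
shift [-0.0002  0.1198  0.0007] twist None
```

{"api": "play_rows", "payload": {"series": [[[0,0.04,0.001],0,0],[[0,0.08,0.001],0,0],[[0,0.11,0.001],0,0],[[0,0.12,0.001],0,0],[[0,0.12,0.001],0,1],[[0,0.12,0.001],0,1],[[0,0.12,0.001],0,1],[[0,0.12,0.001],0,1],[[0,0.12,0.001],0,1],[[0,0.12,0.001],0,1],[[0,0.12,0.001],0,1],[[0,0.12,0.001],0,1],[[0,0.12,0.001],0,1],[[0,0.12,0.001],0,1],[[0,0.12,0.001],0,1],[[0,0.12,0.001],0,1]]}}

```text
clock: 19.1
eef_pos: [493.1, -244.5, 56.8]
eef_rot: [-1.569, -0.002, -1.53]
wrist_force: [-3.1, -0.4, 5.8]
finger_gap: 53.8
```

{"api": "play_rows", "payload": {"series": [[[0,0,0],0.1,1],[[0,0,0],0.22,1],[[0,0,0],0.35,1],[[0,0,0],0.48,1],[[0,0,0],0.61,1],[[0,0,0],0.74,1],[[0,0,0],0.87,1],[[0,0,0],1.0,1],[[0,0,0],1.13,1],[[0,0,0],1.25,1],[[0,0,0],1.33,1],[[0,0,0],1.33,1],[[0,0,0],1.33,1]]}}

```text
clock: 20.4
eef_pos: [493.3, -244.6, 57.0]
eef_rot: [-1.568, 0.002, -2.858]
wrist_force: [1.5, -0.3, 0.1]
finger_gap: 53.6
```

{"api": "play_rows", "payload": {"series": [[[0,-0.0005,0],0,1],[[0,-0.001,0],0,1],[[0,-0.0015,0],0,1],[[0,-0.0015,0],0,1]]}}

```text
clock: 20.8
eef_pos: [492.9, -244.4, 58.1]
eef_rot: [-1.569, 0.001, -2.858]
wrist_force: [-0.1, -0.4, -5.1]
finger_gap: 53.8
```

{"api": "play_rows", "payload": {"series": [[[0,-0.002,0],0,1],[[0,-0.004,0],0,1],[[0,-0.007,0],0,1],[[0,-0.01,0],0,1],[[0,-0.015,0],0,1],[[0,-0.015,0],0,1],[[0,-0.015,0],0,1]]}}

```text
clock: 21.5
eef_pos: [493.0, -244.4, 73.2]
eef_rot: [-1.569, 0.001, -2.858]
wrist_force: [-0.3, -0.4, -3.7]
finger_gap: 53.7
```

Run:
```python
from h import *
st()
to(504.6,185.6,222,-1.53)
```

```text
t21.5 pos [ 493.  -244.4   73.2] rot [-1.569e+00  1.000e-03 -2.858e+00] F [-0.3 -0.4 -3.7] M [-0.031  0.114 -0.011] gap 53.7 q [-0.53  0.41  1.64 -0.    1.09  0.76]
shift [-0.1319 -0.1493 -0.4092] twist -1.328
```

{"api": "play_rows", "payload": {"series": [[[0,-0.01,0],0,1],[[0,-0.03,0],0,1],[[0,-0.055,0],0,1],[[-0.003,-0.08,-0.01],-0.05,1],[[-0.01,-0.105,-0.03],-0.15,1],[[-0.019,-0.13,-0.06],-0.27,1],[[-0.031,-0.145,-0.095],-0.4,1],[[-0.043,-0.149,-0.133],-0.53,1],[[-0.055,-0.149,-0.171],-0.66,1],[[-0.067,-0.149,-0.209],-0.79,1],[[-0.08,-0.149,-0.247],-0.92,1],[[-0.092,-0.149,-0.285],-1.05,1],[[-0.104,-0.149,-0.323],-1.15,1],[[-0.115,-0.149,-0.357],-1.23,1],[[-0.124,-0.149,-0.385],-1.29,1],[[-0.13,-0.149,-0.402],-1.328,1],[[-0.132,-0.149,-0.409],-1.328,1],[[-0.132,-0.149,-0.409],-1.328,1],[[-0.132,-0.149,-0.409],-1.328,1]]}}

```text
clock: 23.4
eef_pos: [504.8, 184.6, 221.9]
eef_rot: [-1.569, -0.002, -1.531]
wrist_force: [0.3, 0.2, -4.8]
finger_gap: 54.0
```

Run:
```python
from h import *
st();to(504.6,185.6,121.7,-1.53)
for j in jars(): print(j.round(1))
```

```text
t23.4 pos [504.8 184.6 221.9] rot [-1.569 -0.002 -1.531] F [ 0.3  0.2 -4.8] M [-0.062  0.079 -0.045] gap 54.0 q [ 0.28  0.24  1.5  -0.    1.4   0.24]
shift [-0.0011  0.1002 -0.0004] twist -0.001
[ 634.  -240.4]
[ 472.1 -384.1]
[439.2 120.4]
```

{"api": "play_rows", "payload": {"series": [[[0,0.008,0],0,1],[[0,0.025,0],0,1],[[0,0.045,0],0,1],[[0,0.065,0],0,1],[[0,0.082,0],0,1],[[0,0.092,0],0,1],[[0,0.096,0],0,1],[[0,0.098,0],0,1],[[0,0.099,0],0,1],[[0,0.1,0],0,1],[[0,0.1,0],0,1],[[0,0.1,0],0,0.2],[[0,0.1,0],0,0.2],[[0,0.1,0],0,0.2],[[0,0.1,0],0,0.2],[[0,0.1,0],0,0.2],[[0,0.08,0],0,0.2],[[0,0.05,0],0,0.2],[[0,0.01,0],0,0.2],[[0,0.01,0],0,0.2]]}}

```text
clock: 25.45
eef_pos: [506.6, 185.0, 217.1]
eef_rot: [-1.561, 0.0, -1.531]
wrist_force: [-0.3, 1.3, 0.2]
finger_gap: 74.9
```

Run:
```python
from h import *
st()
P=manip.camera_params("wrist");w=manip.camera("wrist")
for c,s in caps(w,300):print(c.round(),s,onz("wrist",(s[0]+s[2]/2-.5,s[1]+s[3]/2-.5),148,P).round(1))
for j in jars(): print(j.round(1))
to(634,-240.4,213,-1.53)
```

```text
t25.4 pos [506.6 185.  217.1] rot [-1.561  0.    -1.531] F [-0.3  1.3  0.2] M [-0.048  0.071 -0.007] gap 74.9 q [ 0.28  0.24  1.51 -0.    1.38  0.24]
[277. 208.] [ 246  178   62   61 2995] [504.4 184.8]
[222. 280.] [ 202  250   37   55 1144] [452.8 114.2]
[ 634.  -240.4]
[511.3 175.8]
[ 472.1 -384.1]
[439.2 120.4]
shift [4.297e-01 2.000e-04 1.120e-01] twist -0.001
```

Jar 2 is in the bay. Jar 3 is at (634,−240).

{"api": "play_rows", "payload": {"series": [[[0.03,0,0.008],0,0],[[0.075,0,0.02],0,0],[[0.12,0,0.032],0,0],[[0.165,0,0.044],0,0],[[0.21,0,0.056],0,0],[[0.255,0,0.067],0,0],[[0.3,0,0.079],0,0],[[0.345,0,0.09],0,0],[[0.385,0,0.1],0,0],[[0.415,0,0.108],0,0],[[0.43,0.02,0.112],0,0],[[0.43,0.037,0.112],0,0],[[0.43,0.037,0.112],0,0],[[0.43,0.037,0.112],0,0]]}}

```text
clock: 26.95
eef_pos: [633.9, -240.4, 175.7]
eef_rot: [-1.569, -0.0, -1.531]
wrist_force: [0.3, -0.0, 0.9]
finger_gap: 94.1
```

Run:
```python
from h import *
st()
P=manip.camera_params("wrist");w=manip.camera("wrist")
c,s=max(caps(w,300),key=lambda k:k[1][4]);p=onz("wrist",(s[0]+s[2]/2-.5,s[1]+s[3]/2-.5),83,P);print(p);to(*p,56.5)
```

```text
t26.9 pos [ 633.9 -240.4  175.7] rot [-1.569 -0.    -1.531] F [ 0.3 -0.   0.9] M [-0.125  0.075  0.025] gap 94.1 q [-0.42  0.6   1.11  0.    1.44 -0.46]
[ 632.92589801 -241.47217919]
shift [ 0.0008  0.1202 -0.0018] twist None
```

{"api": "play_rows", "payload": {"series": [[[0,0.04,-0.001],0,0],[[0,0.08,-0.001],0,0],[[0,0.11,-0.001],0,0],[[0,0.12,-0.001],0,0],[[0,0.12,-0.001],0,1],[[0,0.12,-0.001],0,1],[[0,0.12,-0.001],0,1],[[0,0.12,-0.001],0,1],[[0,0.12,-0.001],0,1],[[0,0.12,-0.001],0,1],[[0,0.12,-0.001],0,1],[[0,0.12,-0.001],0,1],[[0,0.12,-0.001],0,1],[[0,0.12,-0.001],0,1],[[0,0.12,-0.001],0,1],[[0,0.12,-0.001],0,1]]}}

```text
clock: 28.6
eef_pos: [633.7, -240.8, 57.3]
eef_rot: [-1.567, -0.002, -1.531]
wrist_force: [-2.7, -0.4, 5.3]
finger_gap: 53.1
```

{"api": "play_rows", "payload": {"series": [[[0,0,0],0.1,1],[[0,0,0],0.22,1],[[0,0,0],0.35,1],[[0,0,0],0.48,1],[[0,0,0],0.61,1],[[0,0,0],0.74,1],[[0,0,0],0.87,1],[[0,0,0],1.0,1],[[0,0,0],1.13,1],[[0,0,0],1.25,1],[[0,0,0],1.33,1],[[0,0,0],1.33,1],[[0,0,0],1.33,1]]}}

```text
clock: 29.9
eef_pos: [634.0, -240.9, 57.5]
eef_rot: [-1.568, 0.004, -2.858]
wrist_force: [1.2, -1.2, 1.5]
finger_gap: 53.3
```

{"api": "play_rows", "payload": {"series": [[[0,-0.0005,0],0,1],[[0,-0.001,0],0,1],[[0,-0.0015,0],0,1],[[0,-0.0015,0],0,1]]}}

```text
clock: 30.3
eef_pos: [633.6, -240.6, 58.4]
eef_rot: [-1.569, 0.003, -2.858]
wrist_force: [0.4, -0.2, -3.7]
finger_gap: 53.6
```

{"api": "play_rows", "payload": {"series": [[[0,-0.002,0],0,1],[[0,-0.004,0],0,1],[[0,-0.007,0],0,1],[[0,-0.01,0],0,1],[[0,-0.015,0],0,1],[[0,-0.015,0],0,1],[[0,-0.015,0],0,1]]}}

```text
clock: 31.0
eef_pos: [633.6, -240.6, 73.6]
eef_rot: [-1.569, 0.003, -2.858]
wrist_force: [0.0, 0.2, -4.9]
finger_gap: 53.4
```

Run:
```python
from h import *
st()
to(573.4,118.4,222,-1.53)
```

```text
t31.0 pos [ 633.6 -240.6   73.6] rot [-1.569  0.003 -2.858] F [ 0.   0.2 -4.9] M [-0.006  0.149 -0.008] gap 53.4 q [-0.42  0.67  1.22  0.    1.24  0.87]
shift [-0.0432 -0.149  -0.3612] twist -1.328
```

{"api": "play_rows", "payload": {"series": [[[0,-0.01,0],0,1],[[0,-0.03,0],0,1],[[0,-0.055,0],0,1],[[-0.001,-0.08,-0.01],-0.05,1],[[-0.003,-0.105,-0.03],-0.15,1],[[-0.007,-0.13,-0.06],-0.27,1],[[-0.011,-0.145,-0.09],-0.4,1],[[-0.015,-0.149,-0.122],-0.53,1],[[-0.019,-0.149,-0.156],-0.66,1],[[-0.023,-0.149,-0.19],-0.79,1],[[-0.027,-0.149,-0.224],-0.92,1],[[-0.031,-0.149,-0.258],-1.05,1],[[-0.035,-0.149,-0.29],-1.15,1],[[-0.038,-0.149,-0.32],-1.23,1],[[-0.041,-0.149,-0.342],-1.29,1],[[-0.043,-0.149,-0.355],-1.328,1],[[-0.043,-0.149,-0.361],-1.328,1],[[-0.043,-0.149,-0.361],-1.328,1],[[-0.043,-0.149,-0.361],-1.328,1]]}}

```text
clock: 32.9
eef_pos: [573.5, 117.3, 222.0]
eef_rot: [-1.567, -0.002, -1.532]
wrist_force: [0.2, -0.2, -5.1]
finger_gap: 53.2
```

Run:
```python
from h import *
st();to(573.4,118.4,122.5,-1.53)
for j in jars(): print(j.round(1))
```

```text
t32.9 pos [573.5 117.3 222. ] rot [-1.567 -0.002 -1.532] F [ 0.2 -0.2 -5.1] M [-0.091 -0.008 -0.036] gap 53.2 q [ 0.14  0.35  1.36 -0.    1.43  0.1 ]
shift [-0.0012  0.0995 -0.0004] twist -0.002
[ 472.1 -384.1]
```

{"api": "play_rows", "payload": {"series": [[[0,0.008,0],0,1],[[0,0.025,0],0,1],[[0,0.045,0],0,1],[[0,0.065,0],0,1],[[0,0.082,0],0,1],[[0,0.092,0],0,1],[[0,0.096,0],0,1],[[0,0.098,0],0,1],[[0,0.099,0],0,1],[[0,0.1,0],0,1],[[0,0.1,0],0,1],[[0,0.1,0],0,0.2],[[0,0.1,0],0,0.2],[[0,0.1,0],0,0.2],[[0,0.1,0],0,0.2],[[0,0.1,0],0,0.2],[[0,0.08,0],0,0.2],[[0,0.05,0],0,0.2],[[0,0.01,0],0,0.2],[[0,0.01,0],0,0.2]]}}

```text
clock: 34.95
eef_pos: [575.3, 117.5, 217.5]
eef_rot: [-1.559, -0.001, -1.532]
wrist_force: [-0.1, 0.1, -0.6]
finger_gap: 74.8
```

Run:
```python
from h import *
st()
P=manip.camera_params("wrist");w=manip.camera("wrist")
for c,s in caps(w,300):print(c.round(),s,onz("wrist",(s[0]+s[2]/2-.5,s[1]+s[3]/2-.5),148,P).round(1))
for j in jars(): print(j.round(1))
to(472.1,-384.1,213,-1.53)
```

```text
t35.0 pos [575.3 117.5 217.5] rot [-1.559e+00 -1.000e-03 -1.532e+00] F [-0.1  0.1 -0.6] M [-0.052  0.043  0.041] gap 74.8 q [ 0.14  0.35  1.37 -0.    1.41  0.1 ]
[199. 129.] [ 166   95   68   69 3636] [505.5 184. ]
[131. 206.] [  98  175   68   63 3316] [442.8 114.2]
[277. 209.] [ 246  178   62   62 2973] [573.2 116.6]
[ 472.1 -384.1]
shift [ 4.970e-01 -4.000e-04 -1.211e-01] twist -0.002
```

{"api": "play_rows", "payload": {"series": [[[0.03,0,-0.007],0,0.1],[[0.075,0,-0.018],0,0.1],[[0.12,0,-0.029],0,0.1],[[0.165,0,-0.04],0,0.1],[[0.21,0,-0.051],0,0.1],[[0.255,0,-0.062],0,0.1],[[0.3,0,-0.073],0,0.1],[[0.345,0,-0.084],0,0.1],[[0.39,0,-0.095],0,0.1],[[0.43,0,-0.105],0,0.1],[[0.465,0,-0.113],0,0.1],[[0.488,0.005,-0.119],0,0.1],[[0.497,0.02,-0.121],0,0.1],[[0.497,0.037,-0.121],0,0.1],[[0.497,0.037,-0.121],0,0.1],[[0.497,0.037,-0.121],0,0.1]]}}

```text
clock: 36.65
eef_pos: [472.5, -383.2, 174.9]
eef_rot: [-1.567, -0.0, -1.531]
wrist_force: [-0.1, -0.3, 0.3]
finger_gap: 85.0
```

Run:
```python
from h import *
st()
P=manip.camera_params("wrist");w=manip.camera("wrist");cv2.imwrite("pics/w6.png",w[:,:,::-1])
c,s=max(caps(w,300),key=lambda k:k[1][4]);p=onz("wrist",(s[0]+s[2]/2-.5,s[1]+s[3]/2-.5),83,P);print(p);to(*p,56.5)
for uv in((376,280),(388,268),(418,221),(418,203)):print(onz("top",uv,62))
```

```text
t36.6 pos [ 472.5 -383.2  174.9] rot [-1.567 -0.    -1.531] F [-0.1 -0.3  0.3] M [-0.131  0.033 -0.02 ] gap 85.0 q [-0.74  0.43  1.35  0.    1.35 -0.78]
[ 472.69252271 -384.53952183]
shift [ 0.0009  0.1192 -0.0007] twist None
[ 350.34831993 -300.13942997]
[ 386.05107166 -338.27667143]
[ 528.50652526 -436.78319458]
[ 584.41871195 -439.30546093]
```

View pics/w6.png

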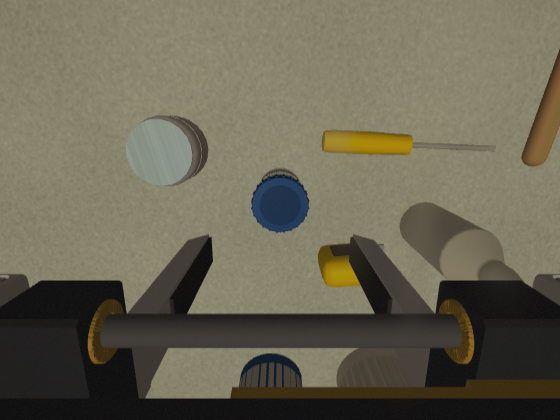

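Wrist view: cap at (281,203). The tape measure (345,265) and tin (165,150) are clear of the finger paths.

{"api": "play_rows", "payload": {"series": [[[0.001,0.04,0],0,0.1],[[0.001,0.08,0],0,0.1],[[0.001,0.11,0],0,0.1],[[0.001,0.119,0],0,0.1],[[0.001,0.119,0],0,1],[[0.001,0.119,0],0,1],[[0.001,0.119,0],0,1],[[0.001,0.119,0],0,1],[[0.001,0.119,0],0,1],[[0.001,0.119,0],0,1],[[0.001,0.119,0],0,1],[[0.001,0.119,0],0,1],[[0.001,0.119,0],0,1],[[0.001,0.119,0],0,1],[[0.001,0.119,0],0,1],[[0.001,0.119,0],0,1]]}}

```text
clock: 38.3
eef_pos: [476.9, -388.3, 64.6]
eef_rot: [-1.555, -0.012, -1.531]
wrist_force: [-5.3, -0.2, 48.3]
finger_gap: 13.2
```

{"api": "play_rows", "payload": {"series": [[[0,0,0],0.1,1],[[0,0,0],0.22,1],[[0,0,0],0.35,1],[[0,0,0],0.48,1],[[0,0,0],0.61,1],[[0,0,0],0.74,1],[[0,0,0],0.87,1],[[0,0,0],1.0,1],[[0,0,0],1.13,1],[[0,0,0],1.25,1],[[0,0,0],1.33,1],[[0,0,0],1.33,1],[[0,0,0],1.33,1]]}}

```text
clock: 39.6
eef_pos: [477.0, -388.4, 64.9]
eef_rot: [-1.555, 0.012, -2.859]
wrist_force: [-0.0, -0.7, -0.3]
finger_gap: 0.7
```

{"api": "play_rows", "payload": {"series": [[[0,-0.0005,0],0,1],[[0,-0.001,0],0,1],[[0,-0.0015,0],0,1],[[0,-0.0015,0],0,1]]}}

```text
clock: 40.0
eef_pos: [477.0, -388.4, 66.5]
eef_rot: [-1.555, 0.012, -2.858]
wrist_force: [-0.1, -0.7, -0.2]
finger_gap: 0.8
```

{"api": "play_rows", "payload": {"series": [[[0,-0.002,0],0,1],[[0,-0.004,0],0,1],[[0,-0.007,0],0,1],[[0,-0.01,0],0,1],[[0,-0.015,0],0,1],[[0,-0.015,0],0,1],[[0,-0.015,0],0,1]]}}

```text
clock: 40.7
eef_pos: [476.8, -388.2, 81.6]
eef_rot: [-1.555, 0.012, -2.858]
wrist_force: [-0.6, 0.7, -0.6]
finger_gap: 0.1
```

Run:
```python
from h import *
st()
to(637.6,188,222,-1.53)
```

```text
t40.7 pos [ 476.8 -388.2   81.6] rot [-1.555  0.012 -2.858] F [-0.6  0.7 -0.6] M [-0.037  0.172  0.015] gap 0.1 q [-0.74  0.52  1.45  0.    1.15  0.54]
shift [-0.3172 -0.1446 -0.506 ] twist -1.328
```

This grasp missed: the gap is 0 and the wrist force reached 48 N. I'll look.

Run:
```python
from h import *
st()
w=manip.camera("wrist");a=manip.camera("top");b=manip.camera("side")
for n,i in(("top",a),("side",b)):
  for c,s in caps(i,20):
    if s[4]<900: print(n,c.round(1),s,onz(n,(s[0]+s[2]/2-.5,s[1]+s[3]/2-.5),80).round(1))
cv2.imwrite("pics/w7.png",np.hstack([cv2.resize(w,(400,300)),cv2.resize(b[80:230,210:410],(400,300))])[:,:,::-1])
```

```text
t40.7 pos [ 476.8 -388.2   81.6] rot [-1.555  0.012 -2.858] F [-0.6  0.7 -0.6] M [-0.037  0.172  0.015] gap 0.1 q [-0.74  0.52  1.45  0.    1.15  0.54]
top [236.2 207.1] [227 198  19  19 301] [580.6 123.5]
top [212.6 231.4] [203 222  20  20 312] [507.1 195.6]
top [487.3 237.3] [482 225  12  24 118] [ 476.4 -640.1]
top [237.6 253.4] [228 244  20  20 314] [439.2 120.4]
side [259.1 228.8] [249 221  22  17 302] [582.3  64.7]
side [312.6 233.8] [302 226  22  17 312] [439.3  61.5]
side [283.  254.4] [272 245  23  20 382] [509.2 138.8]
```

View pics/w7.png

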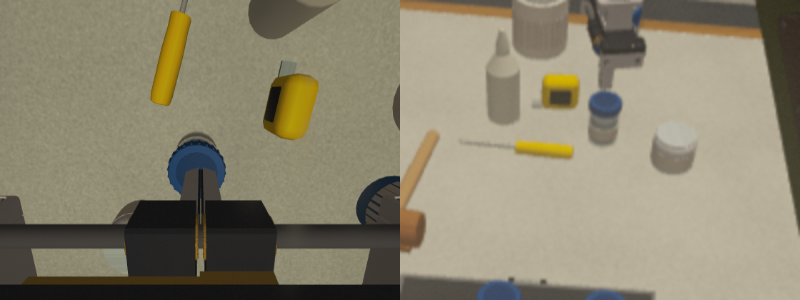

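Run:
```python
from h import *
P=manip.camera_params("wrist");w=manip.camera("wrist");b=manip.camera("side");a=manip.camera("top")
R=cv2.Rodrigues(P["rvec"])[0];print("cam",-R.T@P["tvec"],"axis",R[2])
for c,s in caps(w,300):print(c.round(),s,onz("wrist",(s[0]+s[2]/2-.5,s[1]+s[2]/2-.5),85,P).round(1))
h=cv2.cvtColor(b,cv2.COLOR_RGB2HSV);m=cv2.inRange(h,(95,60,20),(130,255,255))[110:160,290:340]
ys,xs=np.nonzero(m);print(xs.min()+290,xs.max()+290,ys.min()+110,ys.max()+110)
print(onz("side",((xs.min()+xs.max())/2+290,(ys.min()+ys.max())/2+110),78))
cv2.imwrite("pics/t8.png",np.hstack([cv2.resize(a[180:320,320:460],(400,400),interpolation=3),cv2.resize(b[90:180,270:360],(400,400),interpolation=3)])[:,:,::-1])
```

```text
cam [ 545.11294888 -365.9867442   286.38026422] axis [-0.22919616 -0.0827863  -0.96985336]
[272. 227.] [ 234  197   82   73 3265] [ 475.7 -385.3]
[538. 257.] [521 247  39  27 443] [ 506.8 -571.8]
305 320 126 135
[ 472.81339026 -388.90769532]
```

View pics/t8.png

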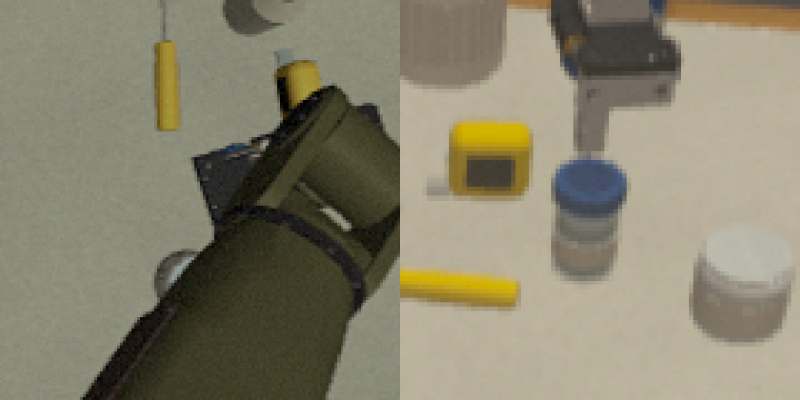

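{"api": "play_rows", "payload": {"series": [[[0,-0.02,0],0,1],[[0,-0.05,0],0,1],[[0,-0.085,0],0,1],[[0,-0.1,0],0,1],[[0,-0.1,0],-0.15,0.1],[[0,-0.1,0],-0.3,0.1],[[0,-0.1,0],-0.45,0.1],[[0,-0.1,0],-0.6,0.1],[[0,-0.1,0],-0.75,0.1],[[0,-0.1,0],-0.9,0.1],[[0,-0.1,0],-1.05,0.1],[[0,-0.1,0],-1.2,0.1],[[0,-0.1,0],-1.328,0.1],[[0,-0.1,0],-1.328,0.1],[[0,-0.1,0],-1.328,0.1],[[0,-0.1,0],-1.328,0.1]]}}

```text
clock: 42.6
eef_pos: [475.1, -387.0, 181.3]
eef_rot: [-1.555, -0.012, -1.533]
wrist_force: [-0.1, 0.2, -0.0]
finger_gap: 84.4
```

Run:
```python
from h import *
st()
P=manip.camera_params("wrist");w=manip.camera("wrist");cv2.imwrite("pics/w9.png",w[:,:,::-1])
for c,s in caps(w,300):print(c.round(),s,onz("wrist",(s[0]+s[2]/2-.5,s[1]+s[3]/2-.5),83,P).round(1))
c,s=max(caps(w,300),key=lambda k:k[1][4]);p=onz("wrist",(s[0]+s[2]/2-.5,s[1]+s[3]/2-.5),83,P);to(*p,56.5)
# fingertip line: project TCP to image
R=cv2.Rodrigues(P["rvec"])[0];e=manip.read_state()["eef_pos"]
for z in(0,19):
  x=P["K"]@(R@(e+[0,0,z])+P["tvec"]);print(x[:2]/x[2])
```

```text
t42.6 pos [ 475.1 -387.   181.3] rot [-1.555 -0.012 -1.533] F [-0.1  0.2 -0. ] M [-0.065  0.107 -0.037] gap 84.4 q [-0.74  0.43  1.35  0.    1.35 -0.78]
[276. 197.] [ 249  169   55   56 2434] [ 472.8 -384.5]
[269. 354.] [241 349  55  16 350] [ 470.1 -574.7]
shift [-0.0041  0.1247 -0.0041] twist None
[279.60747243 233.67683424]
[280.02955236 244.19900188]
```

View pics/w9.png

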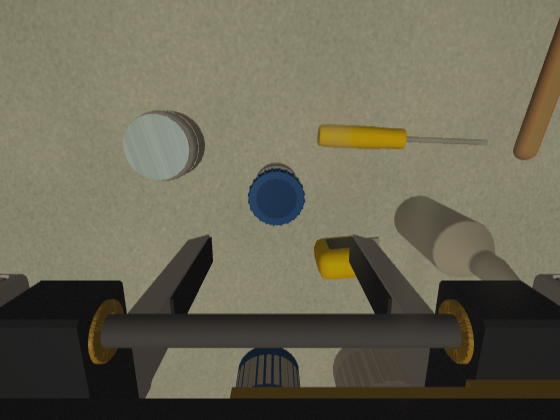

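The jar never moved and is still upright at (472.8,−384.5); the fingers slipped off the cap. I'll retry 6 mm lower with less squeeze, in stages.

{"api": "play_rows", "payload": {"series": [[[-0.004,0.04,-0.004],0,0.1],[[-0.004,0.08,-0.004],0,0.1],[[-0.004,0.115,-0.004],0,0.1],[[-0.004,0.131,-0.004],0,0.1],[[-0.004,0.131,-0.004],0,0.1],[[-0.004,0.131,-0.004],0,1],[[-0.004,0.131,-0.004],0,1],[[-0.004,0.131,-0.004],0,1],[[-0.004,0.131,-0.004],0,1],[[-0.004,0.131,-0.004],0,1],[[-0.004,0.131,-0.004],0,1],[[-0.004,0.131,-0.004],0,1]], "squeeze": 35}}

```text
clock: 43.85
eef_pos: [473.2, -385.0, 51.0]
eef_rot: [-1.555, -0.013, -1.533]
wrist_force: [-3.2, -0.3, 5.8]
finger_gap: 54.7
```

{"api": "play_rows", "payload": {"series": [[[0,0,0],0,1],[[0,0,0],0,1]]}}

```text
clock: 44.05
eef_pos: [473.2, -385.0, 51.0]
eef_rot: [-1.555, -0.013, -1.533]
wrist_force: [0.1, 0.3, 2.2]
finger_gap: 55.1
```

Run:
```python
from h import *
st()
P=manip.camera_params("wrist");w=manip.camera("wrist");b=manip.camera("side")
cv2.imwrite("pics/w10.png",np.hstack([w[150:390,130:430],cv2.resize(b[90:180,270:360],(240,240),interpolation=3)])[:,:,::-1])
```

```text
t44.0 pos [ 473.2 -385.    51. ] rot [-1.555 -0.013 -1.533] F [0.1 0.3 2.2] M [-0.037  0.244  0.017] gap 55.1 q [-0.74  0.55  1.49  0.    1.09 -0.78]
```

View pics/w10.png

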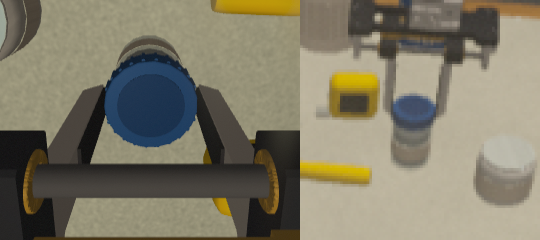

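The cap is gripped squarely, with the fingers alongside it and the gap steady at 55.1. Screw, then tug.

{"api": "play_rows", "payload": {"series": [[[0,0,0],0.1,1],[[0,0,0],0.22,1],[[0,0,0],0.35,1],[[0,0,0],0.48,1],[[0,0,0],0.61,1],[[0,0,0],0.74,1],[[0,0,0],0.87,1],[[0,0,0],1.0,1],[[0,0,0],1.13,1],[[0,0,0],1.25,1],[[0,0,0],1.33,1],[[0,0,0],1.33,1],[[0,0,0],1.33,1]]}}

```text
clock: 45.45
eef_pos: [473.3, -385.1, 51.0]
eef_rot: [-1.554, 0.013, -2.86]
wrist_force: [0.2, -1.9, 1.1]
finger_gap: 55.2
```

{"api": "play_rows", "payload": {"series": [[[0,-0.0005,0],0,1],[[0,-0.001,0],0,1],[[0,-0.0015,0],0,1],[[0,-0.0015,0],0,1]]}}

```text
clock: 45.85
eef_pos: [473.0, -384.7, 52.1]
eef_rot: [-1.555, 0.012, -2.86]
wrist_force: [0.7, 0.0, -3.7]
finger_gap: 55.2
```

{"api": "play_rows", "payload": {"series": [[[0,-0.002,0],0,1],[[0,-0.004,0],0,1],[[0,-0.007,0],0,1],[[0,-0.01,0],0,1],[[0,-0.015,0],0,1],[[0,-0.015,0],0,1],[[0,-0.015,0],0,1]]}}

```text
clock: 46.55
eef_pos: [472.8, -384.6, 67.3]
eef_rot: [-1.555, 0.012, -2.86]
wrist_force: [0.1, -1.1, -4.7]
finger_gap: 55.0
```

Run:
```python
from h import *
st()
to(637.6,188,216,-1.53)
for j in jars(): print(j.round(1))
```

```text
t46.5 pos [ 472.8 -384.6   67.3] rot [-1.555  0.012 -2.86 ] F [ 0.1 -1.1 -4.7] M [-0.057  0.195  0.045] gap 55.0 q [-0.74  0.53  1.48  0.    1.12  0.54]
shift [-0.3193 -0.1528 -0.5018] twist -1.33
[580.6 123.5]
[507.1 195.6]
[ 473.4 -641.4]
[439.2 120.4]
```

{"api": "play_rows", "payload": {"series": [[[0,-0.01,0],0,1],[[0,-0.03,0],0,1],[[0,-0.055,0],0,1],[[0,-0.08,0],0,1],[[-0.006,-0.105,-0.009],-0.05,1],[[-0.02,-0.13,-0.031],-0.15,1],[[-0.04,-0.146,-0.063],-0.27,1],[[-0.064,-0.152,-0.101],-0.4,1],[[-0.089,-0.153,-0.14],-0.53,1],[[-0.114,-0.153,-0.179],-0.66,1],[[-0.139,-0.153,-0.218],-0.79,1],[[-0.164,-0.153,-0.258],-0.92,1],[[-0.189,-0.153,-0.297],-1.03,1],[[-0.214,-0.153,-0.336],-1.13,1],[[-0.239,-0.153,-0.376],-1.22,1],[[-0.264,-0.153,-0.415],-1.29,1],[[-0.286,-0.153,-0.45],-1.33,1],[[-0.303,-0.153,-0.477],-1.33,1],[[-0.314,-0.153,-0.494],-1.33,1],[[-0.319,-0.153,-0.502],-1.33,1]]}}

```text
clock: 48.6
eef_pos: [637.2, 189.9, 216.2]
eef_rot: [-1.555, -0.012, -1.528]
wrist_force: [0.2, -0.7, -5.3]
finger_gap: 54.9
```

{"api": "play_rows", "payload": {"series": [[[0,0,0],0,1],[[0,0,0],0,1],[[0,0,0],0,1]]}}

```text
clock: 48.9
eef_pos: [637.1, 188.8, 216.5]
eef_rot: [-1.555, -0.012, -1.529]
wrist_force: [-0.3, 0.2, -3.9]
finger_gap: 55.4
```

Run:
```python
from h import *
st();to(637.6,188,116.3,-1.53)
for j in jars(): print(j.round(1))
```

```text
t48.9 pos [637.1 188.8 216.5] rot [-1.555 -0.012 -1.529] F [-0.3  0.2 -3.9] M [-0.048  0.059 -0.027] gap 55.4 q [ 0.24  0.54  1.11 -0.02  1.49  0.2 ]
shift [-0.0004  0.1002 -0.0011] twist 0.001
[580.6 123.5]
[440.6 112.8]
```

{"api": "play_rows", "payload": {"series": [[[0,0.008,-0.001],0,1],[[0,0.025,-0.001],0,1],[[0,0.045,-0.001],0,1],[[0,0.065,-0.001],0,1],[[0,0.082,-0.001],0,1],[[0,0.092,-0.001],0,1],[[0,0.096,-0.001],0,1],[[0,0.098,-0.001],0,1],[[0,0.099,-0.001],0,1],[[0,0.1,-0.001],0,1],[[0,0.1005,-0.001],0,1],[[0,0.1005,-0.001],0,0.2],[[0,0.1005,-0.001],0,0.2],[[0,0.1005,-0.001],0,0.2],[[0,0.1005,-0.001],0,0.2],[[0,0.1005,-0.001],0,0.2],[[0,0.08,-0.001],0,0.2],[[0,0.05,-0.001],0,0.2],[[0,0.01,-0.001],0,0.2],[[0,0.01,-0.001],0,0.2]]}}

```text
clock: 50.95
eef_pos: [638.0, 189.2, 212.7]
eef_rot: [-1.546, -0.01, -1.53]
wrist_force: [-0.4, 0.3, 0.7]
finger_gap: 75.1
```

Run:
```python
from h import *
st()
P=manip.camera_params("wrist");w=manip.camera("wrist")
for c,s in caps(w,300):print(c.round(),s,onz("wrist",(s[0]+s[2]/2-.5,s[1]+s[3]/2-.5),148,P).round(1))
a=manip.camera("top");cv2.imwrite("pics/wt11.png",np.hstack([cv2.resize(w,(400,300)),cv2.resize(a,(400,300))])[:,:,::-1])
```

```text
t51.0 pos [638.  189.2 212.7] rot [-1.546 -0.01  -1.53 ] F [-0.4  0.3  0.7] M [-0.063  0.078  0.068] gap 75.1 q [ 0.24  0.53  1.12 -0.02  1.47  0.2 ]
[129. 207.] [  94  176   71   64 3486] [507.  185.4]
[277. 210.] [ 246  179   63   62 3082] [637.2 188.1]
[ 65. 268.] [  33  248   70   45 2035] [445.8 123.2]
[222. 283.] [ 201  252   38   56 1193] [585.5 117.4]
```

View pics/wt11.png

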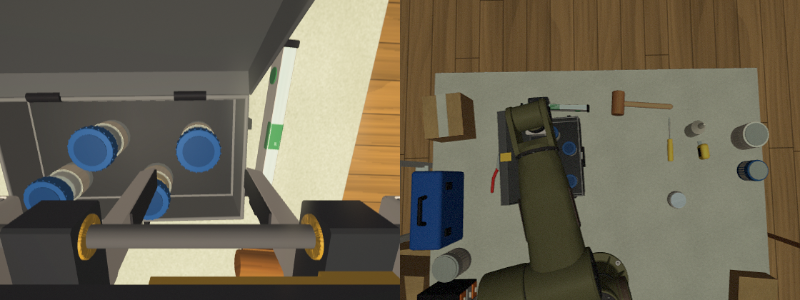

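All four jars stand upright in the bay (wrist view: caps at (95,147), (198,150), (45,190) and behind the finger). Now the lid: I'll work out waypoints to push it from behind, then follow its arc.

```bash
cat >> h.py <<'E'
H=np.array([535.3,242.,130.]);
def W(d,z): return H+np.array([-.041*d,d,z])
def rel(start,pts):
    from scipy.spatial.transform import Rotation as Ro
    s=manip.read_state();M=Ro.from_euler("xyz",s["eef_rot"]).as_matrix()
    for d,z in pts: print((d,z),((M.T@(W(d,z)-s["eef_pos"]))/1000).round(3).tolist())
E
python3 - <<'E'
from h import *
rel(None,[(-50,210),(150,210),(150,120)])
w=manip.camera("top");b=manip.camera("side")
for n,i in(("top",w),("side",b)):
  h=cv2.cvtColor(i,cv2.COLOR_RGB2HSV);m=cv2.inRange(h,(22,150,120),(33,255,255))
  k,l,s,c=cv2.connectedComponentsWithStats(m);print(n,[(c[j].round(1),s[j][4]) for j in range(1,k) if s[j][4]>40])
E
```

```text
(-50, 210) [-0.006, -0.135, -0.097]
(150, 210) [-0.206, -0.137, -0.097]
(150, 120) [-0.207, -0.047, -0.098]
top [(array([378.4, 210.2]), np.int32(176)), (array([427.1, 211.4]), np.int32(179)), (array([148. , 219.5]), np.int32(171))]
side [(array([288.3, 155.3]), np.int32(83)), (array([261.6, 263.8]), np.int32(405))]
```

{"api": "play_rows", "payload": {"series": [[[0,-0.03,0],0,1],[[0,-0.07,0],0,1],[[0,-0.11,-0.02],0,1],[[-0.003,-0.135,-0.05],0,1],[[-0.006,-0.137,-0.08],0,1],[[-0.006,-0.137,-0.097],0,1],[[-0.045,-0.137,-0.097],0,1],[[-0.085,-0.137,-0.097],0,1],[[-0.125,-0.137,-0.097],0,1],[[-0.165,-0.137,-0.097],0,1],[[-0.195,-0.137,-0.097],0,1],[[-0.206,-0.137,-0.097],0,1],[[-0.206,-0.137,-0.097],0,1],[[-0.206,-0.1,-0.097],0,1],[[-0.206,-0.07,-0.097],0,1],[[-0.206,-0.047,-0.098],0,1],[[-0.206,-0.047,-0.098],0,1],[[-0.206,-0.047,-0.098],0,1]]}}

```text
clock: 52.95
eef_pos: [529.3, 389.9, 249.3]
eef_rot: [-1.556, -0.012, -1.531]
wrist_force: [0.2, -0.4, 1.3]
finger_gap: 0.7
```

Run:
```python
from h import *
st()
rel(None,[(118,120),(80,120),(43,120),(35,122)])
r=120
for t in np.arange(1.4,0.05,-.1):
    rel(None,[(round(-r*np.cos(t)+35*np.sin(t)+8),round(r*np.sin(t)+35*np.cos(t)))])
```

```text
t53.0 pos [529.3 389.9 249.3] rot [-1.556 -0.012 -1.531] F [ 0.2 -0.4  1.3] M [-0.058  0.049 -0.038] gap 0.7 q [ 0.59  0.51  1.07 -0.02  1.55  0.55]
(118, 120) [0.03, -0.0, -0.0]
(80, 120) [0.068, 0.0, -0.0]
(43, 120) [0.105, 0.001, 0.0]
(35, 122) [0.113, -0.001, 0.0]
(22, 124) [0.126, -0.003, 0.0]
(10, 125) [0.138, -0.004, 0.0]
(-3, 125) [0.151, -0.004, 0.0]
(-15, 123) [0.163, -0.002, 0.0]
(-27, 120) [0.175, 0.001, 0.0]
(-39, 116) [0.187, 0.006, -0.0]
(-50, 110) [0.198, 0.012, -0.0]
(-61, 104) [0.209, 0.018, -0.0]
(-71, 97) [0.219, 0.025, -0.0]
(-81, 88) [0.229, 0.034, -0.0]
(-89, 79) [0.237, 0.043, -0.0]
(-96, 69) [0.243, 0.053, -0.001]
(-103, 58) [0.25, 0.064, -0.001]
(-108, 47) [0.255, 0.075, -0.001]
```

{"api": "play_rows", "payload": {"series": [[[0.015,0,0],0,1],[[0.03,0,0],0,1],[[0.042,0,0],0,1],[[0.055,0,0],0,1],[[0.068,0,0],0,1],[[0.08,0,0],0,1],[[0.093,0,0],0,1],[[0.105,0,0],0,1],[[0.115,-0.001,0],0,1],[[0.126,-0.003,0],0,1],[[0.138,-0.004,0],0,1],[[0.151,-0.004,0],0,1],[[0.163,-0.002,0],0,1],[[0.175,0.001,0],0,1],[[0.187,0.006,0],0,1],[[0.198,0.012,0],0,1],[[0.209,0.018,0],0,1],[[0.209,0.018,0],0,1]]}}

```text
clock: 54.75
eef_pos: [537.8, 179.3, 232.8]
eef_rot: [-1.558, -0.013, -1.532]
wrist_force: [0.2, 0.2, -0.4]
finger_gap: 0.5
```

Run:
```python
from h import *
st()
r=120
for t in np.arange(.65,-0.03,-.08):
    rel(None,[(round(-r*np.cos(t)+35*np.sin(t)+8),round(r*np.sin(t)+35*np.cos(t)))])
b=manip.camera("side");cv2.imwrite("pics/s12.png",b[100:340,100:420][:,:,::-1])
```

```text
t54.8 pos [537.8 179.3 232.8] rot [-1.558 -0.013 -1.532] F [ 0.2  0.2 -0.4] M [-0.033  0.088 -0.013] gap 0.5 q [ 0.27  0.3   1.4  -0.02  1.43  0.23]
(-66, 100) [0.003, 0.003, 0.0]
(-74, 94) [0.011, 0.009, -0.0]
(-81, 87) [0.018, 0.016, -0.0]
(-88, 80) [0.025, 0.023, -0.0]
(-94, 72) [0.031, 0.031, -0.0]
(-100, 64) [0.037, 0.039, -0.0]
(-104, 55) [0.041, 0.048, -0.0]
(-108, 46) [0.045, 0.057, -0.001]
(-112, 36) [0.048, 0.067, -0.001]
```

View pics/s12.png

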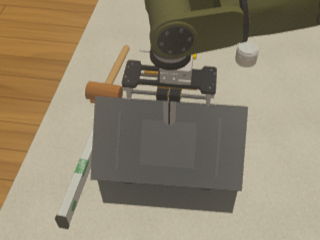

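The lid follows and is about half shut, with the fingers on its face at crop (170,120). Continue.

{"api": "play_rows", "payload": {"series": [[[0.003,0.003,0],0,1],[[0.011,0.009,0],0,1],[[0.018,0.016,0],0,1],[[0.025,0.023,0],0,1],[[0.031,0.031,0],0,1],[[0.037,0.039,0],0,1],[[0.041,0.048,0],0,1],[[0.045,0.054,0],0,1],[[0.045,0.054,0],0,1],[[0.045,0.045,0],0,1],[[0.045,0.03,0],0,1],[[0.075,0.03,0],0,1],[[0.1,0.03,0],0,1],[[0.1,0.03,0],0,1]]}}

```text
clock: 56.2
eef_pos: [542.5, 78.0, 205.8]
eef_rot: [-1.556, -0.013, -1.534]
wrist_force: [0.1, 0.8, 0.4]
finger_gap: 0.2
```

Run:
```python
from h import *
st();rel(None,[(-165,45),(-165,35)])
```

```text
t56.2 pos [542.5  78.  205.8] rot [-1.556 -0.013 -1.534] F [0.1 0.8 0.4] M [-0.028  0.026 -0.04 ] gap 0.2 q [ 0.08  0.27  1.5  -0.01  1.36  0.05]
(-165, 45) [0.001, 0.031, -0.001]
(-165, 35) [0.0, 0.041, -0.001]
```

Now press down at the front edge, in stages.

{"api": "play_rows", "payload": {"series": [[[0,0.02,0],0,1],[[0,0.025,0],0,1],[[0,0.028,0],0,1],[[0,0.03,0],0,1],[[0,0.031,0],0,1],[[0,0.032,0],0,1],[[0,0.033,0],0,1],[[0,0.034,0],0,1]]}}

```text
clock: 57.0
eef_pos: [543.1, 77.7, 171.8]
eef_rot: [-1.556, -0.013, -1.534]
wrist_force: [-0.1, -0.8, 0.3]
finger_gap: 0.3
```

{"api": "play_rows", "payload": {"series": [[[0,0.001,0],0,1],[[0,0.002,0],0,1],[[0,0.003,0],0,1],[[0,0.004,0],0,1],[[0,0.004,0],0,1]]}}

```text
clock: 57.5
eef_pos: [543.1, 77.6, 167.6]
eef_rot: [-1.556, -0.013, -1.534]
wrist_force: [-0.5, -0.0, -0.4]
finger_gap: 0.9
```

{"api": "play_rows", "payload": {"series": [[[0,0.001,0],0,1],[[0,0.002,0],0,1],[[0,0.003,0],0,1],[[0,0.003,0],0,1]]}}

```text
clock: 57.9
eef_pos: [543.1, 77.6, 164.5]
eef_rot: [-1.557, -0.013, -1.534]
wrist_force: [0.8, -0.5, -0.5]
finger_gap: 0.5
```

Run:
```python
from h import *
st()
b=manip.camera("side");w=manip.camera("wrist");cv2.imwrite("pics/s13.png",np.hstack([cv2.resize(b[170:320,150:370],(440,300),interpolation=3),cv2.resize(w,(360,300))])[:,:,::-1])
```

```text
t57.9 pos [543.1  77.6 164.5] rot [-1.557 -0.013 -1.534] F [ 0.8 -0.5 -0.5] M [-0.09   0.032  0.009] gap 0.5 q [ 0.08  0.3   1.56 -0.01  1.27  0.05]
```

View pics/s13.png

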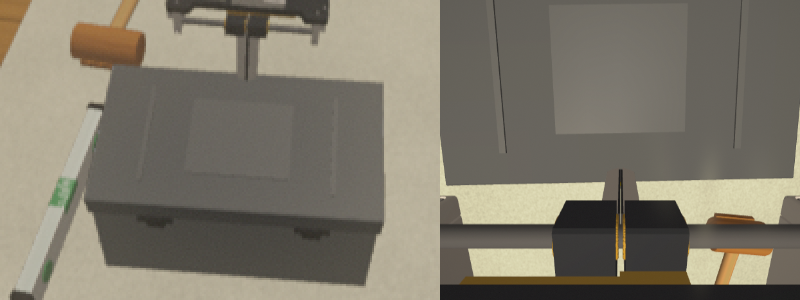

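No contact yet, and the tips look to sit somewhat above the nominal TCP. Keep going down in small steps.

{"api": "play_rows", "payload": {"series": [[[0,0.001,0],0,1],[[0,0.002,0],0,1],[[0,0.003,0],0,1],[[0,0.004,0],0,1],[[0,0.004,0],0,1]]}}

```text
clock: 58.5
eef_pos: [543.1, 77.6, 160.4]
eef_rot: [-1.557, -0.013, -1.534]
wrist_force: [0.4, 0.3, -0.4]
finger_gap: 0.7
```

{"api": "play_rows", "payload": {"series": [[[0,0.001,0],0,1],[[0,0.002,0],0,1],[[0,0.003,0],0,1],[[0,0.004,0],0,1],[[0,0.004,0],0,1]]}}

```text
clock: 59.0
eef_pos: [543.1, 77.6, 156.2]
eef_rot: [-1.557, -0.013, -1.534]
wrist_force: [-0.1, -0.2, 0.4]
finger_gap: 0.2
```

Run:
```python
from h import *
st()
# front top edge of lid: estimate from top & side view corner pixels of grey lid
a=manip.camera("top");b=manip.camera("side")
cv2.imwrite("pics/ts14.png",np.hstack([cv2.resize(a[130:310,170:290],(400,600),interpolation=3),cv2.resize(b[190:310,180:260],(400,600),interpolation=3)])[:,:,::-1])
```

```text
t59.0 pos [543.1  77.6 156.2] rot [-1.557 -0.013 -1.534] F [-0.1 -0.2  0.4] M [-0.143  0.067 -0.018] gap 0.2 q [ 0.08  0.31  1.57 -0.01  1.25  0.05]
```

{"api": "play_rows", "payload": {"series": [[[0,0.001,0],0,1],[[0,0.002,0],0,1],[[0,0.003,0],0,1],[[0,0.004,0],0,1],[[0,0.004,0],0,1]]}}

```text
clock: 59.6
eef_pos: [543.1, 77.6, 152.1]
eef_rot: [-1.557, -0.013, -1.534]
wrist_force: [1.4, -0.1, 0.1]
finger_gap: 0.8
```

{"api": "play_rows", "payload": {"series": [[[0,0.001,0],0,1],[[0,0.002,0],0,1],[[0,0.003,0],0,1],[[0,0.003,0],0,1]]}}

```text
clock: 60.0
eef_pos: [543.2, 77.4, 149.5]
eef_rot: [-1.557, -0.013, -1.534]
wrist_force: [-3.0, -1.2, 3.6]
finger_gap: 0.6
```

{"api": "play_rows", "payload": {"series": [[[0,0.001,0],0,1],[[0,0.002,0],0,1],[[0,0.003,0],0,1],[[0,0.003,0],0,1]]}}

```text
clock: 60.4
eef_pos: [543.5, 77.1, 147.9]
eef_rot: [-1.555, -0.014, -1.534]
wrist_force: [-4.9, -2.7, 12.8]
finger_gap: 0.6
```

{"api": "play_rows", "payload": {"series": [[[0,0.001,0],0,1],[[0,0.0015,0],0,1],[[0,0.002,0],0,1],[[0,0.002,0],0,1]]}}

```text
clock: 60.8
eef_pos: [543.6, 76.8, 146.7]
eef_rot: [-1.555, -0.014, -1.534]
wrist_force: [-4.2, -2.0, 10.0]
finger_gap: 0.4
```

Run:
```python
from h import *
st()
a=manip.camera("top");b=manip.camera("side")
cv2.imwrite("pics/ts15.png",np.hstack([cv2.resize(a[130:310,170:290],(400,600),interpolation=3),cv2.resize(b[190:310,180:260],(400,600),interpolation=3)])[:,:,::-1])
cv2.imwrite("pics/b15.png",b[:,:,::-1])
# predict side-view rows of lid corners and edge line for th=0 and .06
P=manip.camera_params("side")
for t in(0,.06,.12):
  for l in(-168,168):
    d=-183*np.cos(t)+35*np.sin(t);z=183*np.sin(t)+35*np.cos(t)
    p=W(d,z)+l*np.array([1,.041,0])
    print(t,l,[cv2.projectPoints(p[None],Q["rvec"],Q["tvec"],Q["K"],None)[0].ravel().round(1) for Q in(P,manip.camera_params("top"))])
```

```text
t60.8 pos [543.6  76.8 146.7] rot [-1.555 -0.014 -1.534] F [-4.2 -2.  10. ] M [-0.586  0.809 -0.016] gap 0.4 q [ 0.08  0.32  1.58 -0.02  1.23  0.05]
0 -168 [array([340.9, 213.1]), array([259. , 276.6])]
0 168 [array([209.3, 203.1]), array([252.5, 158.7])]
0.06 -168 [array([341.5, 211. ]), array([258., 277.])]
0.06 168 [array([208.6, 200.9]), array([251.4, 158. ])]
0.12 -168 [array([342.1, 209. ]), array([256.7, 277.3])]
0.12 168 [array([207.8, 198.9]), array([250.1, 157.2])]
```

The lid moves down under about 10 N, so it's riding over the catch. Keep pressing.

{"api": "play_rows", "payload": {"series": [[[0,0.001,0],0,1],[[0,0.002,0],0,1],[[0,0.003,0],0,1],[[0,0.003,0],0,1]]}}

```text
clock: 61.3
eef_pos: [543.8, 76.4, 144.3]
eef_rot: [-1.554, -0.015, -1.534]
wrist_force: [-3.1, -3.3, 6.3]
finger_gap: 0.5
```

{"api": "play_rows", "payload": {"series": [[[0,0.001,0],0,1],[[0,0.002,0],0,1],[[0,0.003,0],0,1],[[0,0.003,0],0,1]]}}

```text
clock: 61.7
eef_pos: [543.8, 76.4, 141.0]
eef_rot: [-1.554, -0.014, -1.534]
wrist_force: [0.0, -2.3, 2.1]
finger_gap: 0.6
```

{"api": "play_rows", "payload": {"series": [[[0,0.001,0],0,1],[[0,0.002,0],0,1],[[0,0.003,0],0,1],[[0,0.003,0],0,1]]}}

```text
clock: 62.1
eef_pos: [544.1, 76.4, 139.4]
eef_rot: [-1.553, -0.014, -1.534]
wrist_force: [-6.8, -1.4, 15.4]
finger_gap: 0.6
```

{"api": "play_rows", "payload": {"series": [[[0,0.001,0],0,1],[[0,0.002,0],0,1],[[0,0.003,0],0,1],[[0,0.003,0],0,1]]}}

```text
clock: 62.5
eef_pos: [544.2, 76.4, 139.1]
eef_rot: [-1.551, -0.014, -1.534]
wrist_force: [-13.9, -2.4, 29.8]
finger_gap: 0.1
```

The force peaked near 12 N, dropped to 2 N, then hit a solid stop at about 12 mm of travel. That matches the catch snapping in. Retract and check.

{"api": "play_rows", "payload": {"series": [[[0,-0.01,0],0,1],[[0,-0.04,0],0,1],[[0,-0.08,0],0,1],[[0,-0.12,0],0,1],[[0.03,-0.12,0],0,1],[[0.07,-0.12,0],0,1],[[0.11,-0.12,0],0,1],[[0.15,-0.12,0],0,1],[[0.19,-0.12,0],0,1],[[0.22,-0.12,0],0,1],[[0.22,-0.12,0],0,1],[[0.22,-0.12,0],0,1]]}}

```text
clock: 63.7
eef_pos: [549.8, -141.7, 261.9]
eef_rot: [-1.552, -0.014, -1.535]
wrist_force: [-0.2, 0.7, 0.0]
finger_gap: 0.3
```

Run:
```python
from h import *
st()
a=manip.camera("top");b=manip.camera("side")
b0=cv2.imread("pics/b15.png")[:,:,::-1]
cv2.imwrite("pics/fin.png",np.hstack([cv2.resize(a,(400,300)),np.vstack([cv2.resize(b[190:310,190:350],(400,300),interpolation=3)])])[:,:,::-1])
t0=cv2.imread("pics/top0.png")[:,:,::-1]
for n,o,q in(("top",t0,a),("side",cv2.imread("pics/side0.png")[:,:,::-1],b)):
  for nm,lo,hi in(("yellow",(22,150,110),(33,255,255)),("red",(0,170,80),(4,255,255)),("brown",(7,120,60),(16,255,200))):
    f=lambda i:[(c[j].round(0).tolist(),int(s[j][4])) for k,l,s,c in [cv2.connectedComponentsWithStats(cv2.inRange(cv2.cvtColor(np.ascontiguousarray(i),cv2.COLOR_RGB2HSV)[100:300,100:440],lo,hi))] for j in range(1,k) if s[j][4]>40]
    print(n,nm,f(o),f(q))
```

```text
t63.7 pos [ 549.8 -141.7  261.9] rot [-1.552 -0.014 -1.535] F [-0.2  0.7  0. ] M [-0.002  0.103 -0.012] gap 0.3 q [-0.31  0.28  1.36 -0.01  1.48 -0.35]
top yellow [([278.0, 110.0], 176), ([327.0, 112.0], 186), ([48.0, 120.0], 172)] [([327.0, 112.0], 185), ([279.0, 119.0], 52)]
top red [([31.0, 152.0], 108)] [([46.0, 152.0], 99), ([31.0, 153.0], 110)]
top brown [([205.0, 43.0], 523)] [([205.0, 43.0], 518)]
side yellow [([190.0, 23.0], 179), ([182.0, 54.0], 153), ([162.0, 164.0], 410)] [([191.0, 24.0], 152), ([182.0, 54.0], 163)]
side red [] []
side brown [([18.0, 7.0], 143), ([36.0, 79.0], 4733), ([334.0, 15.0], 187), ([19.0, 24.0], 153), ([6.0, 30.0], 43), ([29.0, 39.0], 89), ([9.0, 46.0], 45), ([103.0, 93.0], 658)] [([34.0, 73.0], 5675), ([334.0, 14.0], 196), ([103.0, 93.0], 673)]
```

View pics/fin.png

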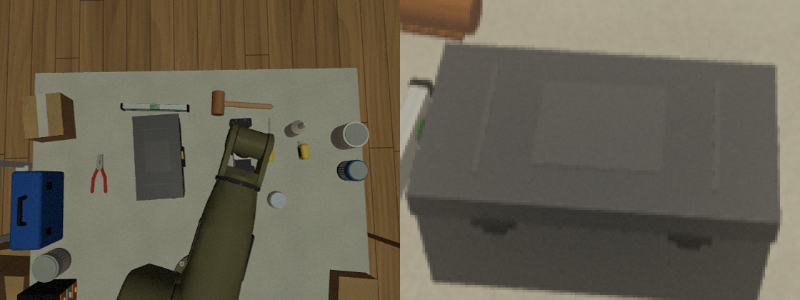

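The lid is shut: its front corners dropped about 5 px from the pre-press view, and no jar is left outside. The tools that can be compared are where they were. Hand in.

```bash
python3 -c "
from cell import manip
print(manip.sign_off(), manip.read_state()['clock'])"
```

```text
the job is handed in; nothing more can be done
the job is handed in; nothing more can be done
```

The four blue-capped jars I found (no fifth turned up) are in the bay with their caps screwed home, and the lid is shut. I handed the job in at about 64 s.

- **Caps:** I did not tug each cap first to sort loose from home. I turned every cap 1.33–1.35 rad clockwise, past the largest possible looseness. Then I tugged: each jar's weight came on within about 1–1.5 mm, so all of them held.
- **Placing:** The last wrist picture before shutting showed all four jars upright in the bay.
- **Lid:** At the catch the press force rose to about 13 N, fell to 2 N, then met a hard stop about 12 mm further down. I pressed on to about 30 N there. After I withdrew, the lid stayed down in the side view.
- **Other objects:** The tape measure, mallet and pliers match their starting positions in the camera masks. The screwdriver was partly hidden in the top view but matches in the side view. I checked the glue bottle, tin and spirit level only by eye.

**What went wrong on the way:**
- The first jar slipped out of a 25 N grip while being carried and dropped about 110 mm away, still upright. I screwed its cap again, tugged it and placed it.
- On the fourth jar the fingers slid off the cap, with a wrist reading of 48 N. I believe only the fingers touched it, not the gripper's body. The jar did not move, and a lower, gentler grip worked.
- With the fingers shut, their tips seemed to touch things about 20 mm higher than the reported tool point. I handled this by moving in small steps and watching the force.

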